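Size-check a sample of olives

TASK

Run the size check on this olive sample: put all the olives from the white tray, one by one, into pockets of the tester, one olive to a pocket. Then draw the sprung yellow gauge bridge over them by its black post until its pointers are inside the red band, keep it there for three full seconds and let it go back fully home. Last, take the green-capped marker from the grey stand and stand it end-down in the tester's green holder to show that the sample is checked; leave the jars and other things around where they are.

Things in the scene. Friction and masses are not known exactly. Their poses are not given: they have to be found in the camera images.
- tester: Olive size tester, fixed, base 220 x 300 mm. Origin: underside, below the middle of the pocket row; x to its back (blue wall, 48 mm high, at x = +100 mm), y along the row. White strip 42 x 232 mm, rim 36 mm above the table, with six square pockets 34 x 34 mm, 16 mm deep, 38 mm apart. Side rails at y = +-135 mm, top at 30 mm, each with a red band 12 mm wide at x = -40 mm.
- pocket1 (a point): Pocket 1 of 6 in the tester (y = -95 mm in the tester's frame): the point where the centre of an olive lying in it is, 2 mm below the strip's rim; axes as the tester's.
- pocket2 (a point): Pocket 2 of 6 in the tester (y = -57 mm in the tester's frame): the point where the centre of an olive lying in it is, 2 mm below the strip's rim; axes as the tester's.
- pocket3 (a point): Pocket 3 of 6 in the tester (y = -19 mm in the tester's frame): the point where the centre of an olive lying in it is, 2 mm below the strip's rim; axes as the tester's.
- pocket4 (a point): Pocket 4 of 6 in the tester (y = +19 mm in the tester's frame): the point where the centre of an olive lying in it is, 2 mm below the strip's rim; axes as the tester's.
- pocket5 (a point): Pocket 5 of 6 in the tester (y = +57 mm in the tester's frame): the point where the centre of an olive lying in it is, 2 mm below the strip's rim; axes as the tester's.
- pocket6 (a point): Pocket 6 of 6 in the tester (y = +95 mm in the tester's frame): the point where the centre of an olive lying in it is, 2 mm below the strip's rim; axes as the tester's.
- bridge (a joint): Travel of the yellow gauge bridge to the tester's -x, m: 0 = home at the back, 0.110 = its pointers in the middle of the red bands, 0.130 = stop. A spring pulls it home (3 N at home, 7.5 N at the band). Crossbar 16 mm wide, 286 mm long along y, 56 to 70 mm above the table; at home at the tester's x = +70 mm. It passes 8 mm above seated olives.
- knob (a point): Middle of the top of the black square grip post on the gauge bridge (18 x 18 mm, 36 mm tall, top 106 mm above the table); it moves with the bridge.
- holder (a point): Middle of the inner floor of the tester's green marker holder, a square tube on the tester's front part: inside 22 x 22 mm, walls 4 mm, floor 12 mm and rim 50 mm above the table, open at the top.
- tray: White sample tray, fixed, 236 mm (its x) x 162 mm (its y), floor 4 mm thick, rim 12 mm high and 4 mm thick. Origin: middle of the underside.
- olive1: Green olive, round, 28 mm in diameter, 16 g, rolls a little when pushed. Origin: its centre. At the start in the sample tray. Between four and six olives are there; an absent one has no pose.
- olive2: Green olive, round, 28 mm in diameter, 16 g, rolls a little when pushed. Origin: its centre. At the start in the sample tray. Between four and six olives are there; an absent one has no pose.
- olive3: Green olive, round, 28 mm in diameter, 16 g, rolls a little when pushed. Origin: its centre. At the start in the sample tray. Between four and six olives are there; an absent one has no pose.
- olive4: Green olive, round, 28 mm in diameter, 16 g, rolls a little when pushed. Origin: its centre. At the start in the sample tray. Between four and six olives are there; an absent one has no pose.
- olive5: Green olive, round, 28 mm in diameter, 16 g, rolls a little when pushed. Origin: its centre. At the start in the sample tray. Between four and six olives are there; an absent one has no pose.
- olive6: Green olive, round, 28 mm in diameter, 16 g, rolls a little when pushed. Origin: its centre. At the start in the sample tray. Between four and six olives are there; an absent one has no pose.
- marker: Marker: white round stick with a green cap, 16 mm in diameter, 110 mm long, 30 g. Origin: middle of its lower end; z along it to the cap. At the start it stands upright in the grey stand, a fixed 50 x 50 mm foot with a square tube, 20 x 20 mm inside, rim 44 mm and inner floor 6 mm above the table.
- jar_a: Bystander: jar of olives with a yellow lid, 84 mm wide, 130 mm high. Origin: middle of the underside.
- jar_b: Bystander: jar of olives with a yellow lid, 84 mm wide, 130 mm high. Origin: middle of the underside.
- jar_small: Bystander: small jar of olives with a yellow lid, 56 mm wide, 70 mm high. Origin: middle of the underside.
- canister: Bystander: white canister with a red cap, 80 mm wide, 120 mm high. Origin: middle of the underside.
- spoon: Bystander: a spoon lying on the table.
- lid: Bystander: a loose yellow jar lid, 60 mm wide, 14 mm thick, lying in front of the tester and the tray. Origin: middle of the underside.

How it is judged (in metres and radians):
On the way, in this order (a step that is already met when the one before it is completed fails the run):
1. every olive lies in a pocket of its own (((horizontal distance between olive1 and pocket1 below 0.008 m and z of olive1 in the frame of pocket1 below 0.005 m) or (horizontal distance between olive1 and pocket2 below 0.008 m and z of olive1 in the frame of pocket2 below 0.005 m) or (horizontal distance between olive1 and pocket3 below 0.008 m and z of olive1 in the frame of pocket3 below 0.005 m) or (horizontal distance between olive1 and pocket4 below 0.008 m and z of olive1 in the frame of pocket4 below 0.005 m) or (horizontal distance between olive1 and pocket5 below 0.008 m and z of olive1 in the frame of pocket5 below 0.005 m) or (horizontal distance between olive1 and pocket6 below 0.008 m and z of olive1 in the frame of pocket6 below 0.005 m)) and ((horizontal distance between olive2 and pocket1 below 0.008 m and z of olive2 in the frame of pocket1 below 0.005 m) or (horizontal distance between olive2 and pocket2 below 0.008 m and z of olive2 in the frame of pocket2 below 0.005 m) or (horizontal distance between olive2 and pocket3 below 0.008 m and z of olive2 in the frame of pocket3 below 0.005 m) or (horizontal distance between olive2 and pocket4 below 0.008 m and z of olive2 in the frame of pocket4 below 0.005 m) or (horizontal distance between olive2 and pocket5 below 0.008 m and z of olive2 in the frame of pocket5 below 0.005 m) or (horizontal distance between olive2 and pocket6 below 0.008 m and z of olive2 in the frame of pocket6 below 0.005 m)) and ((horizontal distance between olive3 and pocket1 below 0.008 m and z of olive3 in the frame of pocket1 below 0.005 m) or (horizontal distance between olive3 and pocket2 below 0.008 m and z of olive3 in the frame of pocket2 below 0.005 m) or (horizontal distance between olive3 and pocket3 below 0.008 m and z of olive3 in the frame of pocket3 below 0.005 m) or (horizontal distance between olive3 and pocket4 below 0.008 m and z of olive3 in the frame of pocket4 below 0.005 m) or (horizontal distance between olive3 and pocket5 below 0.008 m and z of olive3 in the frame of pocket5 below 0.005 m) or (horizontal distance between olive3 and pocket6 below 0.008 m and z of olive3 in the frame of pocket6 below 0.005 m)) and ((horizontal distance between olive4 and pocket1 below 0.008 m and z of olive4 in the frame of pocket1 below 0.005 m) or (horizontal distance between olive4 and pocket2 below 0.008 m and z of olive4 in the frame of pocket2 below 0.005 m) or (horizontal distance between olive4 and pocket3 below 0.008 m and z of olive4 in the frame of pocket3 below 0.005 m) or (horizontal distance between olive4 and pocket4 below 0.008 m and z of olive4 in the frame of pocket4 below 0.005 m) or (horizontal distance between olive4 and pocket5 below 0.008 m and z of olive4 in the frame of pocket5 below 0.005 m) or (horizontal distance between olive4 and pocket6 below 0.008 m and z of olive4 in the frame of pocket6 below 0.005 m)) and ((horizontal distance between olive5 and pocket1 below 0.008 m and z of olive5 in the frame of pocket1 below 0.005 m) or (horizontal distance between olive5 and pocket2 below 0.008 m and z of olive5 in the frame of pocket2 below 0.005 m) or (horizontal distance between olive5 and pocket3 below 0.008 m and z of olive5 in the frame of pocket3 below 0.005 m) or (horizontal distance between olive5 and pocket4 below 0.008 m and z of olive5 in the frame of pocket4 below 0.005 m) or (horizontal distance between olive5 and pocket5 below 0.008 m and z of olive5 in the frame of pocket5 below 0.005 m) or (horizontal distance between olive5 and pocket6 below 0.008 m and z of olive5 in the frame of pocket6 below 0.005 m)) and ((horizontal distance between olive6 and pocket1 below 0.008 m and z of olive6 in the frame of pocket1 below 0.005 m) or (horizontal distance between olive6 and pocket2 below 0.008 m and z of olive6 in the frame of pocket2 below 0.005 m) or (horizontal distance between olive6 and pocket3 below 0.008 m and z of olive6 in the frame of pocket3 below 0.005 m) or (horizontal distance between olive6 and pocket4 below 0.008 m and z of olive6 in the frame of pocket4 below 0.005 m) or (horizontal distance between olive6 and pocket5 below 0.008 m and z of olive6 in the frame of pocket5 below 0.005 m) or (horizontal distance between olive6 and pocket6 below 0.008 m and z of olive6 in the frame of pocket6 below 0.005 m))), for 0.3 s.
2. with the olives loaded, the gauge bridge is held with its pointers inside the red band (travel 104 to 116 mm) for 2.5 s (all of step 1 and value of joint bridge between 0.104 and 0.116 m), for 2.5 s.
3. the bridge is back home (value of joint bridge below 0.004 m), for 0.2 s.
4. the marker stands in the tester's green holder (horizontal distance between marker and holder below 0.007 m and z of marker in the frame of holder below 0.006 m and angle between marker's own z axis and vertical below 0.26 rad), for 0.2 s.
At the end, for the whole second after the job is handed in: Each olive at rest in its own pocket (centre within 8 mm of the middle, at most 5 mm above seated height), bridge home (travel under 4 mm), marker at rest standing in the green holder (lower end within 7 mm of its middle, at most 6 mm above its floor, leaning under 15 degrees) (all of step 1 and all of step 4 and value of joint bridge below 0.004 m and linear speed of each of olive1, olive2, olive3, olive4, olive5, olive6, marker below 0.03 m/s); the robot touches nothing.
It fails at once if a bystander (jar, canister, spoon, loose lid) is moved by more than 40 mm (distance of any of jar_a, jar_b, jar_small, canister, spoon, lid from where it was at the start of the episode above 0.04 m).
Of olive1, olive2, olive3, olive4, olive5, olive6 only 4 to 6 are there at a start; the rules pass over those that are not, and their reading is None.
At some moment in a run one of olive1, olive2, olive3, olive4, olive5, olive6 may be knocked a few centimetres aside while the robot is not near it.
It also fails if it takes over 210 s, if anything falls off the work surface, if the arm or the gripper's body presses on something with over 40 N, if the wrist force passes 120 N, or if a joint passes its speed limit or range.

ROBOT

A 7-joint arm with a two-finger parallel gripper is mounted at the origin on the work surface. World frame = base frame: x ahead of the robot, y to its left, z up, the work surface at z = 0. Lengths are in mm, angles in rad, forces in N, time in s.
With the tool pointing down it reaches from about 400 to 875 mm from the base axis. Payload 4.4 kg.
Tool frame: the origin (TCP) lies at the very end of the fingers, on their centre line; the grasp point (between the pads) lies ctrl.grip_depth behind it (ctrl.grip_depth is the distance from the TCP to the grasp point, in mm); z points along the fingers, y is the direction in which the jaws open and shut (so a half turn about z gives the same grasp; the last joint's range is limited). The gripper opens to 85 mm and grips with 20 to 120 N. Pads are 22 mm wide; open, the fingers measure 114 mm over their backs; the gripper's body (76 mm by 85 mm) begins 54 mm behind the grasp point. The pads swing forward as they close: fully open they stand 13 mm farther back than shut.
Start: joints at [1.216, 0.628, 0.038, 1.517, -0.027, 0.996, -0.02], TCP at [185.149, -623.087, 231.313] pointing down, gripper open.
Joint ranges: [-3.06, 3.06], [-0.37, 2.12], [-1.25, 1.32], [0.18, 2.47], [-1.1, 4.24], [0.23, 1.98], [-2.94, 2.94]. Speed limits (rad/s): [2.57, 2.57, 3.14, 3.14, 3.14, 3.14, 3.14].

INTERFACE

Orientations are given as [roll, pitch, yaw] about the fixed x, y, z axes, in that order (R = Rz(yaw) Ry(pitch) Rx(roll)).
In Python, from cell import ctrl gives the robot as it stands.
- The arm moves only by the tool servo_tool, never from a script. Its argument "commands" is one flat list of numbers, 5 for each row, row after row: the shift along the tool's x, y, z in units of 25 mm (1.0 is 25 mm), then the turn about the tool's z in units of 6 degrees (1.0 is 6 degrees), then the closure, from 0 (fully open) to 1 (shut). In form: [tx, ty, tz, twist, gripper, tx, ty, tz, twist, gripper, ...]. A call has 1 to 10 rows; each row is the pose to reach, as a shift and turn from the pose commanded when the call began, along the tool's axes at that moment; what a row does not reach only later rows make up. A row lasts 1/12 s, in which the tool goes at most 41.7 mm and 7.16 degrees, less where a joint would pass 70% of its speed; a pose out of reach is approached as far as the arm can. A call with a gripper value outside its range is refused whole. The fingers move at their own pace and stop on an object; the grip force is fixed at half the most. Time passes only in rows, so rows that repeat a pose let the fingers close. It gives the time, the measured TCP pose, the force and the opening at its end, in the units of the state.
- ctrl.read_state(): the state, without advancing time (a new reading comes with each control period).
- ctrl.get_image(name): name is "scene" or "top" or "wrist"; returns a dict with "img" (420x560x3 uint8, blue, green, red), "K" (3x3 intrinsics, pixels), "T" (4x4, takes a point from camera to world coordinates). Camera axes: x right, y down, z forward; pixel columns grow to the right and rows downward; lengths in mm; the calibration is good to about 2 mm. A picture is of the moment at which its call begins. There is no depth.
- ctrl.finish_job(): hands the job in, once; it reports no verdict.
The state is a dict: "clock": time; "qpos": joint angles; "qd": joint speeds; "tau": joint torques, N m; "eef_pos": TCP position; "tool_rot": TCP orientation; "force": force on the tool from outside, world axes, zero at the start; "torque": the same for the moment, N m; "width": finger opening in mm.
Only numpy, scipy, OpenCV 4.12 (cv2) and the standard library are available. Lean on these libraries where they do the work, as an engineer would, in place of code of your own. Each camera call takes 0.05 s, during which the arm holds its last target.

## Working session

There is one attempt and no reset: what is moved stays moved. The work goes in short steps, Python scripts to look and compute and a tool call to move; the robot and the scene stay as the last step left them, time stands still between calls to the robot, and variables do not carry over. Pictures are saved under pics/ and viewed, and the job is handed in when it is done.

Besides the shell and the picture viewer there is one more tool, called after "Emit:" by a JSON object that holds its "fn" and its "kwargs", one argument or row to a line. servo_tool: Moves the arm, as the interface text tells. Its arguments: {"type":"object","properties":{"commands":{"type":"array","items":{"type":"number"}}},"required":["commands"]}

```bash
ls; mkdir -p pics
python3 - <<'E'
from cell import ctrl
import cv2
print(ctrl.read_state(), ctrl.grip_depth)
for n in("scene","top","wrist"):
    d=ctrl.get_image(n); cv2.imwrite(f"pics/{n}0.png",d["img"]); print(n,d["K"].tolist(),d["T"].round(4).tolist())
E
```

```text
pics
{'clock': 0.0, 'qpos': array([ 1.21622895,  0.62939253,  0.03845234,  1.51838883, -0.02698152,
        0.99630265, -0.0199927 ]), 'qd': array([-0.00015894,  0.00044465,  0.00133141,  0.00173171,  0.00091295,
        0.0004194 ,  0.00047803]), 'tau': array([-4.18785803e-04, -5.63397503e+01,  1.22619420e+00, -1.93448460e+01,
        1.10055532e-02,  1.04837763e-02, -1.23198923e-06]), 'eef_pos': array([ 184.93370623, -622.46593376,  230.35256752]), 'tool_rot': array([-3.13962030e+00,  5.05921178e-05,  2.88775898e-01]), 'force': array([ 0.26404175, -0.3323567 , -0.54036878]), 'torque': array([ 0.02196501,  0.00039072, -0.00160224]), 'width': 85.48386920158526} 18.700000000000003
scene [[460.01355223046454, 0.0, 283.78622615803204], [0.0, 460.01355223046454, 215.63836332101158], [0.0, 0.0, 1.0]] [[0.1397, 0.7047, -0.6956, 1336.266], [0.9901, -0.106, 0.0915, -90.6244], [-0.0092, -0.7015, -0.7126, 873.3553], [0.0, 0.0, 0.0, 1.0]]
top [[429.1083657781438, 0.0, 281.18138850636683], [0.0, 429.1083657781438, 213.84759003565645], [0.0, 0.0, 1.0]] [[-0.0299, -0.9989, 0.0371, 520.9775], [-0.9996, 0.0299, 0.001, 30.1232], [-0.0022, -0.037, -0.9993, 1309.0214], [0.0, 0.0, 0.0, 1.0]]
wrist [[343.8596674655424, 0.0, 280.1380303394562], [0.0, 343.8596674655424, 216.14310715676234], [0.0, 0.0, 1.0]] [[0.2855, -0.921, -0.2651, 251.2602], [-0.9584, -0.2753, -0.0756, -601.8989], [-0.0034, 0.2757, -0.9612, 373.7244], [0.0, 0.0, 0.0, 1.0]]
```

View pics/scene0.png

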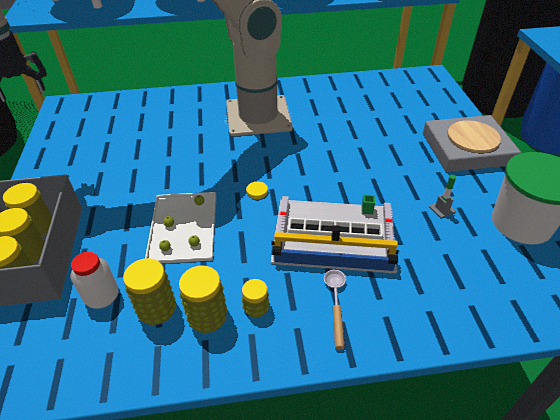

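View pics/top0.png

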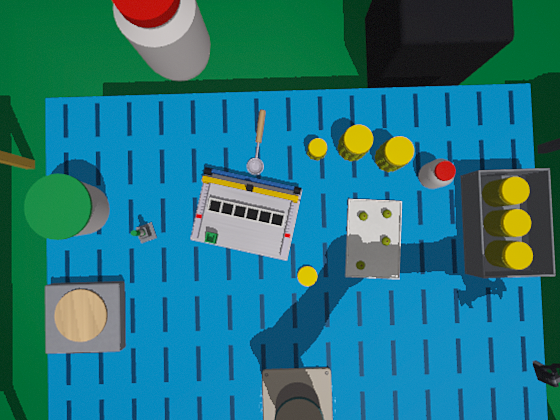

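View pics/wrist0.png

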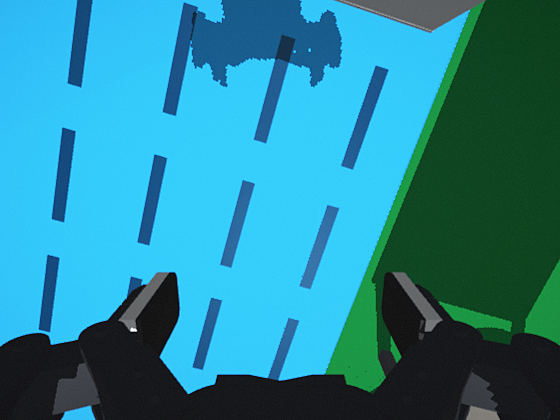

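The top view shows 4 olives in the tray near (363,216), (387,213), (386,241) and (361,265). The tester is centred near (247,215), its green holder is at (211,236), and the marker and stand are at (143,232). The scene view also shows 4 olives. Next I'll measure them.

```bash
cat > h.py <<'E'
from cell import ctrl
import cv2, numpy as np
def ray(d,u,v):
    K,T=d["K"],d["T"]; r=T[:3,:3]@np.linalg.solve(K,[u,v,1.]); return T[:3,3],r
def onz(d,u,v,z):
    o,r=ray(d,u,v); return o+r*(z-o[2])/r[2]
def tri(rays):
    A=np.zeros((3,3));b=np.zeros(3)
    for o,r in rays:
        r=r/np.linalg.norm(r);P=np.eye(3)-np.outer(r,r);A+=P;b+=P@o
    return np.linalg.solve(A,b)
def proj(d,p):
    q=np.linalg.inv(d["T"])@np.append(p,1.); q=d["K"]@q[:3]; return q[:2]/q[2]
def blobs(img,lo,hi,amin=8,roi=None):
    hsv=cv2.cvtColor(img,cv2.COLOR_BGR2HSV); m=cv2.inRange(hsv,lo,hi)
    if roi: k=np.zeros_like(m); k[roi[1]:roi[3],roi[0]:roi[2]]=1; m=m*k
    n,l,s,c=cv2.connectedComponentsWithStats(m)
    return [(c[i].round(1).tolist(),s[i].tolist()) for i in range(1,n) if s[i][4]>=amin]
def zoom(img,r,f,name):
    cv2.imwrite(name,cv2.resize(img[r[1]:r[3],r[0]:r[2]],None,fx=f,fy=f,interpolation=cv2.INTER_CUBIC))
E
python3 - <<'E'
from h import *
t=ctrl.get_image("top");s=ctrl.get_image("scene")
zoom(t["img"],(120,150,320,290),4,"pics/zt.png");zoom(t["img"],(340,190,410,285),6,"pics/zo.png")
zoom(s["img"],(265,175,465,285),4,"pics/zs.png")
g=((25,80,30),(45,255,220))
for c,st in blobs(t["img"],*g,roi=(348,200,402,277)): print("top",c,st,onz(t,*c,18).round(1))
for c,st in blobs(s["img"],*g,roi=(146,190,216,262)): print("scn",c,st,onz(s,*c,18).round(1))
print("green t",blobs(t["img"],(50,100,20),(80,255,255),roi=(120,200,230,260)))
print("green s",blobs(s["img"],(50,100,20),(80,255,255),roi=(350,160,470,220)))
print("red t",blobs(t["img"],(0,120,60),(8,255,255),4,roi=(180,160,310,265)))
print("red s",blobs(s["img"],(0,120,60),(8,255,255),4,roi=(265,175,405,285)))
E
```

```text
top [386.5, 213.5] [383, 210, 8, 8, 53] [ 560.4 -285.3   18. ]
top [362.7, 215.8] [359, 212, 9, 9, 55] [ 555.7 -213.5   18. ]
top [385.5, 240.9] [382, 237, 8, 9, 56] [ 478.3 -279.1   18. ]
top [360.0, 264.8] [356, 261, 9, 9, 60] [ 409.1 -200.    18. ]
scn [198.7, 199.7] [194, 195, 10, 10, 77] [ 407.1 -200.2   18. ]
scn [168.1, 221.3] [163, 216, 11, 11, 92] [ 477.2 -279.5   18. ]
scn [193.8, 240.5] [189, 235, 11, 12, 90] [ 553.9 -213.9   18. ]
scn [164.5, 245.3] [160, 240, 10, 11, 91] [ 559.1 -285.4   18. ]
green t [([135.0, 232.7], [131, 230, 9, 6, 43]), ([210.5, 237.2], [205, 232, 12, 12, 115])]
green s [([450.8, 181.5], [446, 175, 10, 14, 86]), ([368.1, 203.9], [362, 195, 13, 19, 220]), ([445.2, 198.9], [442, 197, 7, 4, 11])]
red t [([198.2, 215.8], [196, 215, 5, 3, 12]), ([286.8, 234.9], [285, 234, 5, 3, 12])]
red s [([282.3, 213.4], [280, 212, 6, 3, 13]), ([388.5, 220.1], [386, 219, 6, 3, 17])]
```

View pics/zt.png

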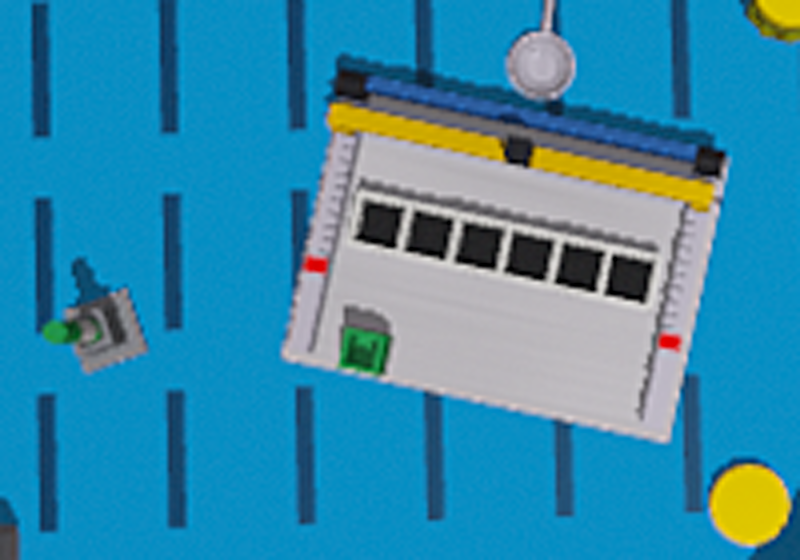

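View pics/zo.png

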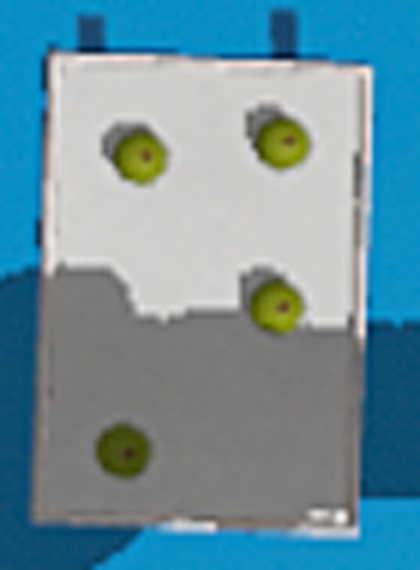

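View pics/zs.png

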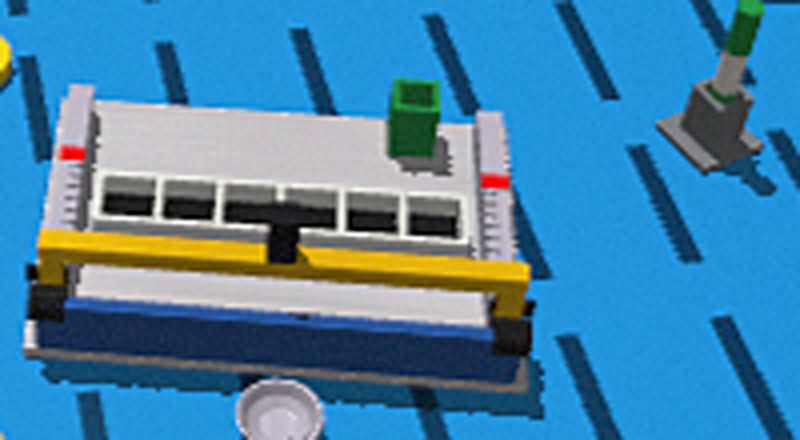

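The top zoom shows the tester yawed by about 12°, with six pockets, the red bands and the green holder at the front left. The olives agree in both views to about 2 mm.

Run:
```python
from h import *
t=ctrl.get_image("top");s=ctrl.get_image("scene")
L=tri([ray(t,198.2,215.8),ray(s,388.5,220.1)]);R=tri([ray(t,286.8,234.9),ray(s,282.3,213.4)])
print("bands",L.round(1),R.round(1))
yv=(L-R)[:2];yv/=np.linalg.norm(yv);xv=np.array([yv[1],-yv[0]]);print("yaw",np.degrees(np.arctan2(-yv[0],yv[1])))
for d,a,b in((t,(198.2,215.8),(286.8,234.9)),(s,(388.5,220.1),(282.3,213.4))):
  print(onz(d,*a,30).round(1),onz(d,*b,30).round(1))
org=(L+R)[:2]/2+40*xv; print("org",org.round(1))
hs=cv2.cvtColor(t["img"],cv2.COLOR_BGR2HSV)
for c,st in blobs(t["img"],(0,0,0),(180,255,60),20,roi=(205,190,290,230)):
  print("dark",c,st,onz(t,*c,24).round(1))
for y in(95,57,19,-19,-57,-95):
  p=org+y*yv; print(y,p.round(1),"proj",proj(t,[*p,24]).round(1))
k=org+xv*70;print("knob",k.round(1))
print("holder t",onz(t,210.5,237.2,50).round(1))
# green holder rim corners
m=cv2.inRange(hs,(50,100,20),(80,255,255));m[:200]=0;m[:,:190]=0;m[260:]=0;m[:,230:]=0
print(cv2.minAreaRect(np.argwhere(m)[:,::-1].astype(np.float32)))
# marker: cap top centre from both views; stand blob
for nm,d,roi in(("t",t,(125,215,165,250)),("s",s,(425,170,465,225))):
  print(nm,blobs(d["img"],(0,0,40),(180,60,255),5,roi=roi))
zoom(t["img"],(120,210,230,260),7,"pics/zm.png"); zoom(s["img"],(350,165,470,225),6,"pics/zm2.png")
```

```text
bands [569.9 278.4  31.6] [505.1  15.8  30.6]
yaw -13.846205828200977
[570.  279.1  30. ] [505.2  16.6  30. ]
[568.4 278.6  30. ] [504.5  15.   30. ]
org [576.3 137.5]
dark [214.6, 205.8] [209, 201, 12, 11, 89] [598.8 230.4  24. ]
dark [227.0, 208.4] [222, 203, 11, 12, 91] [589.9 193.4  24. ]
dark [239.5, 211.1] [234, 206, 12, 11, 94] [580.6 156.1  24. ]
dark [251.8, 213.8] [246, 209, 12, 11, 95] [571.4 119.5  24. ]
dark [264.4, 216.5] [259, 211, 12, 12, 96] [562.2  82.   24. ]
dark [276.7, 219.2] [272, 214, 11, 12, 96] [553.   45.4  24. ]
95 [599.1 229.7] proj [214.8 205.7]
57 [590.  192.8] proj [227.2 208.4]
19 [580.9 156. ] proj [239.6 211. ]
-19 [571.8 119.1] proj [251.9 213.7]
-57 [562.7  82.2] proj [264.3 216.3]
-95 [553.6  45.3] proj [276.7 219. ]
knob [644.3 120.8]
holder t [505.4 240.6  50. ]
((210.55770874023438, 237.2115478515625), (11.374736785888672, 10.001923561096191), 11.309932708740234)
t [([146.4, 232.2], [137, 222, 20, 21, 244])]
s [([451.0, 170.2], [445, 170, 15, 2, 20]), ([443.2, 204.5], [429, 188, 27, 30, 383])]
```

View pics/zm.png

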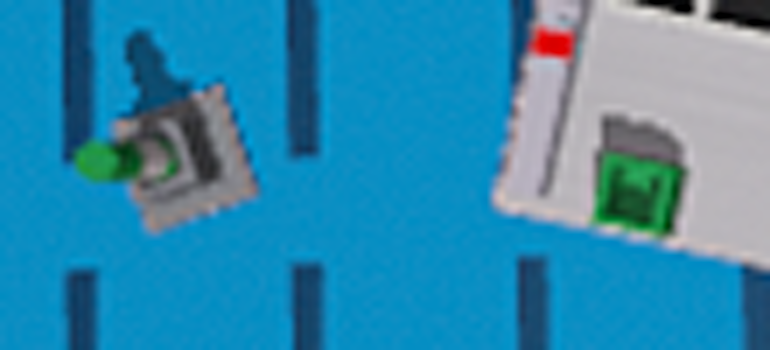

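View pics/zm2.png

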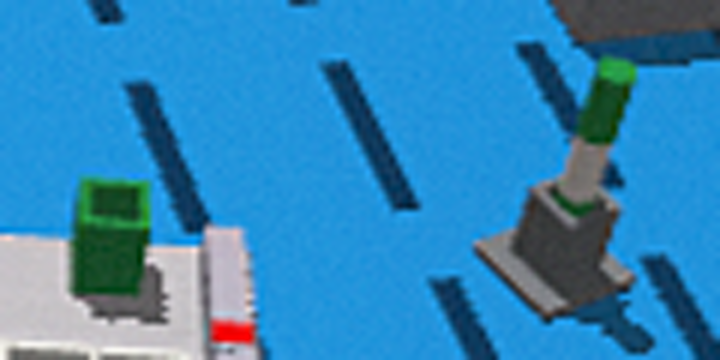

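```bash
cat > go.py <<'E'
import sys
from h import *
from scipy.spatial.transform import Rotation as Ro
a=list(map(float,sys.argv[1:]))
s=ctrl.read_state();R=Ro.from_euler('xyz',s["tool_rot"]).as_matrix()
print("t",round(float(s["clock"]),2),"pos",s["eef_pos"].round(1),"yaw",np.degrees(s["tool_rot"]).round(2),"w",round(float(s["width"]),1),"F",s["force"].round(1),"q",s["qpos"].round(2))
for i in range(0,len(a),4):
    x,y,z,yw=a[i:i+4]
    d=R.T@(np.array([x,y,z])-s["eef_pos"])/25
    tw=-((yw-np.degrees(s["tool_rot"][2])+180)%360-180)/6
    print([x,y,z,yw],"->",d.round(2).tolist(),"tw",round(tw,2))
E
python3 go.py 450 -330 230 76 555 -213.5 100 76
```

```text
t 0.35 pos [ 185.1 -623.   231.1] yaw [-179.98   -0.     16.54] w 85.2 F [-0.3 -0.3 -0.1] q [ 1.22  0.63  0.04  1.52 -0.03  1.   -0.02]
[450.0, -330.0, 230.0, 76.0] -> [13.49, -8.22, 0.05] tw -9.91
[555.0, -213.5, 100.0, 76.0] -> [18.85, -11.49, 5.25] tw -9.91
```

Emit:
{"fn": "servo_tool", "kwargs": {
  "commands": [13.5, -8.2, 0, -9.9, 0.4, 13.5, -8.2, 0, -9.9, 0.4, 13.5, -8.2, 0, -9.9, 0.4, 13.5, -8.2, 0, -9.9, 0.4, 13.5, -8.2, 0, -9.9, 0.4, 13.5, -8.2, 0, -9.9, 0.4, 13.5, -8.2, 0, -9.9, 0.4, 13.5, -8.2, 0, -9.9, 0.4, 13.5, -8.2, 0, -9.9, 0.4, 13.5, -8.2, 0, -9.9, 0.4]
}}

```text
clock: 1.18
eef_pos: [454.6, -325.0, 231.8]
tool_rot: [3.139, -0.003, 1.334]
force: [0.5, 1.0, 0.9]
width: 51.6
```

```bash
python3 go.py 450 -330 230 76 555 -213.5 70 76
```

```text
t 1.18 pos [ 454.6 -325.   231.8] yaw [179.85  -0.19  76.42] w 51.6 F [0.5 1.  0.9] q [ 0.75  0.51 -0.27  1.77  0.16  0.88  0.18]
[450.0, -330.0, 230.0, 76.0] -> [-0.24, -0.13, 0.07] tw 0.07
[555.0, -213.5, 70.0, 76.0] -> [5.26, 2.84, 6.5] tw 0.07
```

Emit:
{"fn": "servo_tool", "kwargs": {
  "commands": [5.2, 2.8, 5.5, 0, 0.4, 5.2, 2.8, 6.5, 0, 0.4, 5.2, 2.8, 6.5, 0, 0.4, 5.2, 2.8, 6.5, 0, 0.4, 5.2, 2.8, 6.5, 0, 0.4, 5.2, 2.8, 6.5, 0, 0.4, 5.2, 2.8, 6.5, 0, 0.4, 5.2, 2.8, 6.5, 0, 0.4]
}}

```text
clock: 1.85
eef_pos: [549.4, -221.8, 68.8]
tool_rot: [-3.141, 0.001, 1.326]
force: [-0.8, 0.3, -0.2]
width: 51.4
```

```bash
python3 go.py 554.8 -213.7 9 76.15
python3 - <<'E'
from h import *
w=ctrl.get_image("wrist");cv2.imwrite("pics/w1.png",w["img"])
t=ctrl.get_image("top")
print(proj(w,np.array([554.8,-213.7,18])))
print([ (c,st,onz(w,*c,18).round(1)) for c,st in blobs(w["img"],(25,80,30),(45,255,220),60)])
E
```

```text
t 1.85 pos [ 549.4 -221.8   68.8] yaw [-1.7995e+02  4.0000e-02  7.5970e+01] w 51.4 F [-0.8  0.3 -0.2] q [ 0.45  0.77 -0.19  1.81  0.24  0.59 -0.12]
[554.8, -213.7, 9.0, 76.15] -> [0.37, 0.13, 2.39] tw -0.03
[287.81469358 226.1274814 ]
[([284.4, 227.4], [262, 205, 46, 47, 1613], array([ 552.7, -214. ,   18. ])), ([538.8, 288.0], [508, 225, 52, 134, 4604], array([ 697.2, -290.8,   18. ])), ([45.3, 261.8], [18, 240, 55, 46, 1875], array([ 405.7, -200.2,   18. ])), ([318.4, 328.1], [298, 307, 42, 45, 1438], array([ 557.7, -285.7,   18. ])), ([212.1, 349.3], [208, 336, 9, 26, 122], array([ 486.2, -284.5,   18. ]))]
```

View pics/w1.png

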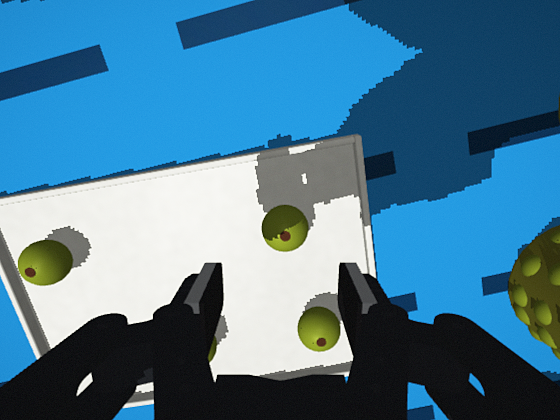

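The wrist view shows the target olive at (284,227), about (554,-214), just ahead of the jaws. The others are where I measured them.

```bash
python3 go.py 554 -213.8 9 76.15
```

```text
t 1.95 pos [ 549.5 -223.8   70.3] yaw [1.799e+02 1.000e-01 7.580e+01] w 51.4 F [0.  0.3 0.5] q [ 0.46  0.77 -0.19  1.81  0.24  0.59 -0.12]
[554.0, -213.8, 9.0, 76.15] -> [0.44, 0.07, 2.45] tw -0.06
```

Emit:
{"fn": "servo_tool", "kwargs": {
  "commands": [0.44, 0.07, 1.0, -0.05, 0.4, 0.44, 0.07, 1.4, -0.05, 0.4, 0.44, 0.07, 1.8, -0.05, 0.4, 0.44, 0.07, 2.2, -0.05, 0.4, 0.44, 0.07, 2.45, -0.05, 0.4, 0.44, 0.07, 2.45, -0.05, 0.4, 0.44, 0.07, 2.45, -0.05, 0.4]
}}

```text
clock: 2.53
eef_pos: [553.9, -211.6, 7.5]
tool_rot: [-3.141, 0.0, 1.33]
force: [0.1, 0.2, -0.2]
width: 51.5
```

```bash
python3 go.py 554 -213.8 9 76.15
```

```text
t 2.53 pos [ 553.9 -211.6    7.5] yaw [-1.7998e+02  1.0000e-02  7.6210e+01] w 51.5 F [ 0.1  0.2 -0.2] q [ 0.41  0.86 -0.15  1.82  0.26  0.48 -0.16]
[554.0, -213.8, 9.0, 76.15] -> [-0.08, 0.03, -0.06] tw 0.01
```

Now I close the jaws and then lift.

Emit:
{"fn": "servo_tool", "kwargs": {
  "commands": [-0.08, 0, 0, 0, 0.7, -0.08, 0, 0, 0, 0.9, -0.08, 0, 0, 0, 0.9, -0.08, 0, 0, 0, 0.9, -0.08, 0, 0, 0, 0.9, -0.08, 0, 0, 0, 0.9, -0.08, 0, -1, 0, 0.9, -0.08, 0, -2.5, 0, 0.9, -0.08, 0, -4, 0, 0.9, -0.08, 0, -4, 0, 0.9]
}}

```text
clock: 3.37
eef_pos: [558.2, -213.9, 114.0]
tool_rot: [3.13, 0.0, 1.331]
force: [1.8, 0.7, 0.4]
width: 24.8
```

```bash
python3 - <<'E'
from h import *
w=ctrl.get_image("wrist");cv2.imwrite("pics/w2.png",w["img"])
E
python3 go.py 553.5 45.3 110 76.15
```

```text
t 3.42 pos [ 556.7 -213.5  111.3] yaw [1.7954e+02 1.0000e-02 7.6250e+01] w 24.4 F [ 0.1 -0.1 -0.4] q [ 0.45  0.71 -0.21  1.78  0.22  0.67 -0.12]
[553.5, 45.3, 110.0, 76.15] -> [10.03, -2.58, 0.03] tw 0.02
```

View pics/w2.png

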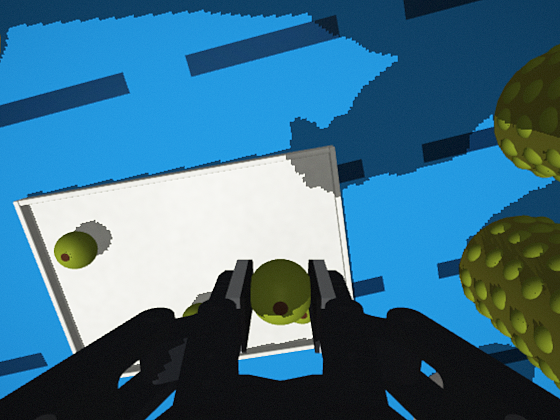

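The wrist view shows the olive held between the pads at (280,290). I'm carrying it to pocket 1.

Emit:
{"fn": "servo_tool", "kwargs": {
  "commands": [10, -2.6, 0, 0, 0.9, 10, -2.6, 0, 0, 0.9, 10, -2.6, 0, 0, 0.9, 10, -2.6, 0, 0, 0.9, 10, -2.6, 0.5, 0, 0.9, 10, -2.6, 1, 0, 0.9, 10, -2.6, 1.4, 0, 0.9, 10, -2.6, 1.4, 0, 0.9, 10, -2.6, 1.4, 0, 0.9, 10, -2.6, 1.4, 0, 0.9]
}}

```text
clock: 4.25
eef_pos: [549.7, 43.6, 72.1]
tool_rot: [-3.141, 0.002, 1.329]
force: [1.0, -1.1, -0.2]
width: 24.6
```

```bash
python3 go.py 553.6 45.3 38 76.15;python3 - <<'E'
from h import *
w=ctrl.get_image("wrist");cv2.imwrite("pics/w3.png",w["img"])
E
python3 go.py 553.6 45.3 38 76.15
```

```text
t 4.25 pos [549.7  43.6  72.1] yaw [-1.7996e+02  9.0000e-02  7.6160e+01] w 24.6 F [ 1.  -1.1 -0.2] q [-0.04  0.72 -0.14  1.92  0.19  0.51 -0.55]
[553.6, 45.3, 38.0, 76.15] -> [0.11, 0.14, 1.36] tw 0.0
t 4.3 pos [550.   43.1  72.5] yaw [1.80e+02 8.00e-02 7.61e+01] w 25.1 F [-0.5 -0.5 -0. ] q [-0.04  0.72 -0.14  1.92  0.19  0.51 -0.55]
[553.6, 45.3, 38.0, 76.15] -> [0.12, 0.12, 1.38] tw -0.01
```

View pics/w3.png

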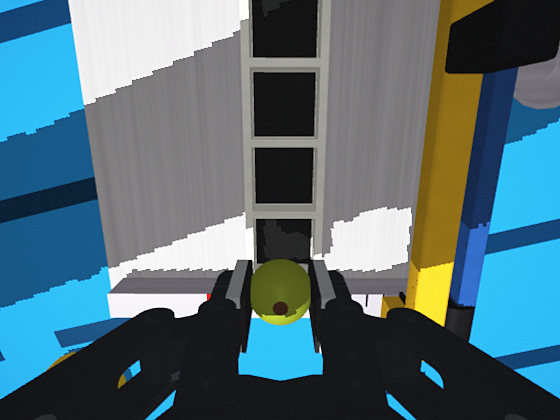

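The wrist view shows the held olive at (280,290), just before the last pocket and about 4 px left of the pocket column (about 285). I'll correct that while descending.

Emit:
{"fn": "servo_tool", "kwargs": {
  "commands": [0.12, 0.13, 0.4, 0, 0.9, 0.12, 0.13, 0.8, 0, 0.9, 0.12, 0.13, 1.2, 0, 0.9, 0.12, 0.13, 1.38, 0, 0.9, 0.12, 0.13, 1.38, 0, 0.9, 0.12, 0.13, 1.38, 0, 0.9]
}}

```text
clock: 4.8
eef_pos: [553.4, 47.1, 37.4]
tool_rot: [-3.141, 0.0, 1.33]
force: [0.7, -0.4, -0.5]
width: 24.6
```

```bash
python3 go.py 553.6 45.3 37 76.15
```

```text
t 4.8 pos [553.4  47.1  37.4] yaw [-1.7994e+02  3.0000e-02  7.6230e+01] w 24.6 F [ 0.7 -0.4 -0.5] q [-0.05  0.78 -0.12  1.92  0.2   0.45 -0.57]
[553.6, 45.3, 37.0, 76.15] -> [-0.07, 0.02, 0.02] tw 0.01
```

Emit:
{"fn": "servo_tool", "kwargs": {
  "commands": [-0.06, 0, 0.05, 0, 0.9, -0.06, 0, 0.1, 0, 0.6, -0.06, 0, 0.1, 0, 0.5, -0.06, 0, 0.1, 0, 0.4, -0.06, 0, 0.1, 0, 0.4, -0.06, 0, -1, 0, 0.4, -0.06, 0, -2.5, 0, 0.4, -0.06, 0, -3.6, 0, 0.4, -0.06, 0, -3.6, 0, 0.4, -0.06, 0, -3.6, 0, 0.4]
}}

```text
clock: 5.63
eef_pos: [554.8, 46.1, 129.9]
tool_rot: [3.138, -0.001, 1.331]
force: [0.4, -0.4, -0.6]
width: 50.9
```

```bash
cat > look.py <<'E'
import sys
from h import *
t=ctrl.get_image("top");s=ctrl.get_image("scene");w=ctrl.get_image("wrist")
n=sys.argv[1];cv2.imwrite(f"pics/w{n}.png",w["img"]);zoom(s["img"],(140,170,400,280),3,f"pics/s{n}.png");zoom(t["img"],(190,180,410,285),3.6,f"pics/t{n}.png")
g=((25,80,30),(45,255,220))
for nm,d,roi in(("top",t,(348,200,402,277)),("scn",s,(146,190,216,262))):
  for c,st in blobs(d["img"],*g,roi=roi,amin=25): print(nm,st[4],onz(d,*c,18).round(1))
E
python3 look.py 4; python3 go.py 478 -279 100 76.15 408 -200 100 76.15 560 -285 100 76.15
```

```text
top 53 [ 560.4 -285.3   18. ]
top 53 [ 478.9 -279.2   18. ]
top 56 [ 409.4 -200.    18. ]
scn 74 [ 407.2 -199.6   18. ]
scn 85 [ 478.  -278.8   18. ]
scn 92 [ 559.1 -285.7   18. ]
t 5.78 pos [552.6  45.7 127.1] yaw [-1.7989e+02  5.0000e-02  7.6250e+01] w 51.7 F [-0.3  0.3 -0.9] q [-0.02  0.64 -0.17  1.88  0.17  0.64 -0.53]
[478.0, -279.0, 100.0, 76.15] -> [-13.32, 0.19, 1.1] tw 0.02
[408.0, -200.0, 100.0, 76.15] -> [-10.92, -3.28, 1.1] tw 0.02
[560.0, -285.0, 100.0, 76.15] -> [-12.78, 3.44, 1.09] tw 0.02
```

View pics/w4.png

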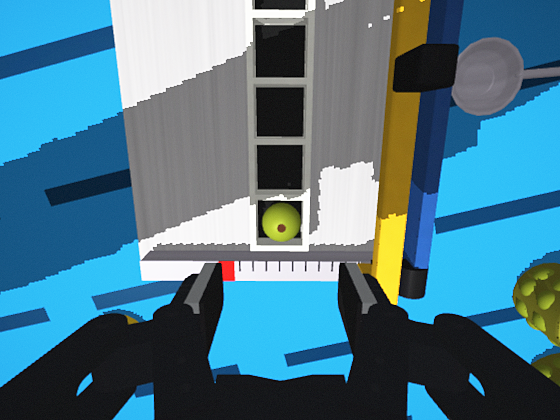

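The olive is seated in pocket 1 at (282,222). Next is the olive at (559.7,-285.4).

Emit:
{"fn": "servo_tool", "kwargs": {
  "commands": [-12.75, 3.45, 1, 0, 0.4, -12.75, 3.45, 1, 0, 0.4, -12.75, 3.45, 1, 0, 0.4, -12.75, 3.45, 1, 0, 0.4, -12.75, 3.45, 1, 0, 0.4, -12.75, 3.45, 1.5, 0, 0.4, -12.75, 3.45, 2, 0, 0.4, -12.75, 3.45, 2.3, 0, 0.4, -12.75, 3.45, 2.3, 0, 0.4, -12.75, 3.45, 2.3, 0, 0.4]
}}

```text
clock: 6.62
eef_pos: [558.1, -287.9, 67.1]
tool_rot: [-3.136, 0.001, 1.324]
force: [-0.4, 0.4, 0.4]
width: 51.2
```

```bash
python3 go.py 559.7 -285.4 8.5 76.15
```

```text
t 6.62 pos [ 558.1 -287.9   67.1] yaw [-1.7968e+02  7.0000e-02  7.5890e+01] w 51.2 F [-0.4  0.4  0.4] q [ 0.55  0.81 -0.2   1.7   0.24  0.66 -0.02]
[559.7, -285.4, 8.5, 76.15] -> [0.11, 0.05, 2.34] tw -0.04
```

Emit:
{"fn": "servo_tool", "kwargs": {
  "commands": [0.12, 0.05, 0.6, 0, 0.4, 0.12, 0.05, 1.2, 0, 0.4, 0.12, 0.05, 1.8, 0, 0.4, 0.12, 0.05, 2.35, 0, 0.4, 0.12, 0.05, 2.35, 0, 0.4, 0.12, 0.05, 2.35, 0, 0.4]
}}

```text
clock: 7.12
eef_pos: [562.9, -279.9, 10.9]
tool_rot: [-3.139, -0.001, 1.332]
force: [0.5, 0.7, -0.3]
width: 51.1
```

```bash
python3 go.py 559.7 -285.4 8.5 76.15
```

```text
t 7.12 pos [ 562.9 -279.9   10.9] yaw [-1.7987e+02 -6.0000e-02  7.6340e+01] w 51.1 F [ 0.5  0.7 -0.3] q [ 0.52  0.89 -0.18  1.71  0.26  0.56 -0.05]
[559.7, -285.4, 8.5, 76.15] -> [-0.24, -0.07, 0.1] tw 0.03
```

Emit:
{"fn": "servo_tool", "kwargs": {
  "commands": [-0.1, -0.07, 0.1, 0, 0.4, -0.1, -0.07, 0.1, 0, 0.4, -0.1, -0.07, 0.1, 0, 0.4]
}}

```text
clock: 7.37
eef_pos: [561.3, -284.1, 10.1]
tool_rot: [3.141, 0.0, 1.33]
force: [0.0, -1.0, 0.2]
width: 51.5
```

```bash
python3 go.py 559.7 -285.4 8.5 76.15
```

```text
t 7.37 pos [ 561.3 -284.1   10.1] yaw [1.7994e+02 3.0000e-02 7.6220e+01] w 51.5 F [ 0.  -1.   0.2] q [ 0.53  0.89 -0.17  1.72  0.26  0.55 -0.04]
[559.7, -285.4, 8.5, 76.15] -> [-0.07, -0.05, 0.06] tw 0.01
```

Emit:
{"fn": "servo_tool", "kwargs": {
  "commands": [-0.06, -0.05, 0.06, 0, 0.7, -0.06, -0.05, 0.06, 0, 0.9, -0.06, -0.05, 0.06, 0, 0.9, -0.06, -0.05, 0.06, 0, 0.9, -0.06, -0.05, 0.06, 0, 0.9, -0.06, 0, -1, 0, 0.9, -0.06, 0, -2.5, 0, 0.9, -0.06, 0, -4, 0, 0.9, -0.06, 0, -4, 0, 0.9, -0.06, 0, -4, 0, 0.9]
}}

```text
clock: 8.2
eef_pos: [562.5, -285.6, 111.7]
tool_rot: [3.136, 0.001, 1.331]
force: [-0.4, 0.1, -1.3]
width: 24.3
```

```bash
python3 go.py 562.7 82.2 75 76.15
```

```text
t 8.2 pos [ 562.5 -285.6  111.7] yaw [1.797e+02 4.000e-02 7.624e+01] w 24.3 F [-0.4  0.1 -1.3] q [ 0.56  0.75 -0.22  1.68  0.22  0.73 -0.01]
[562.7, 82.2, 75.0, 76.15] -> [14.29, -3.5, 1.44] tw 0.02
```

Emit:
{"fn": "servo_tool", "kwargs": {
  "commands": [14.3, -3.5, 0, 0, 0.9, 14.3, -3.5, 0, 0, 0.9, 14.3, -3.5, 0, 0, 0.9, 14.3, -3.5, 0, 0, 0.9, 14.3, -3.5, 0, 0, 0.9, 14.3, -3.5, 0.5, 0, 0.9, 14.3, -3.5, 0.5, 0, 0.9, 14.3, -3.5, 1, 0, 0.9, 14.3, -3.5, 1.4, 0, 0.9, 14.3, -3.5, 1.4, 0, 0.9]
}}

```text
clock: 9.03
eef_pos: [557.3, 94.3, 70.7]
tool_rot: [-3.135, -0.005, 1.344]
force: [0.1, 1.6, -0.8]
width: 24.7
```

Emit:
{"fn": "servo_tool", "kwargs": {
  "commands": [0, 0, 0, 0, 0.9, 0, 0, 0, 0, 0.9, 0, 0, 0, 0, 0.9]
}}

```text
clock: 9.28
eef_pos: [560.5, 80.8, 73.8]
tool_rot: [-3.141, 0.002, 1.328]
force: [-0.3, 0.1, -0.3]
width: 25.0
```

```bash
python3 go.py 562.7 82.2 36 76.15
```

```text
t 9.28 pos [560.5  80.8  73.8] yaw [-1.7996e+02  1.0000e-01  7.6110e+01] w 25.0 F [-0.3  0.1 -0.3] q [-0.11  0.73 -0.14  1.88  0.18  0.54 -0.6 ]
[562.7, 82.2, 36.0, 76.15] -> [0.08, 0.07, 1.51] tw -0.01
```

Emit:
{"fn": "servo_tool", "kwargs": {
  "commands": [0.07, 0.07, 0.4, 0, 0.9, 0.07, 0.07, 0.8, 0, 0.9, 0.07, 0.07, 1.2, 0, 0.9, 0.07, 0.07, 1.5, 0, 0.9, 0.07, 0.07, 1.5, 0, 0.9, 0.07, 0.07, 1.5, 0, 0.9, 0.07, 0.07, 1.5, 0, 0.9]
}}

```text
clock: 9.87
eef_pos: [562.6, 83.8, 36.2]
tool_rot: [-3.141, 0.001, 1.33]
force: [0.4, -0.0, -0.6]
width: 24.5
```

```bash
python3 go.py 562.7 82.2 36 76.15
```

```text
t 9.87 pos [562.6  83.8  36.2] yaw [-1.7996e+02  3.0000e-02  7.6220e+01] w 24.5 F [ 0.4 -0.  -0.6] q [-0.12  0.79 -0.12  1.89  0.19  0.47 -0.62]
[562.7, 82.2, 36.0, 76.15] -> [-0.06, 0.02, 0.01] tw 0.01
```

Emit:
{"fn": "servo_tool", "kwargs": {
  "commands": [-0.05, 0, 0.05, 0, 0.9, -0.05, 0, 0.05, 0, 0.6, -0.05, 0, 0.05, 0, 0.5, -0.05, 0, 0.05, 0, 0.4, -0.05, 0, 0.05, 0, 0.4, -0.05, 0, -1, 0, 0.4, -0.05, 0, -2.5, 0, 0.4, -0.05, 0, -3.5, 0, 0.4, -0.05, 0, -3.5, 0, 0.4, -0.05, 0, -3.5, 0, 0.4]
}}

```text
clock: 10.7
eef_pos: [563.6, 83.2, 125.7]
tool_rot: [3.139, -0.001, 1.331]
force: [-0.6, -0.3, -0.5]
width: 51.3
```

```bash
python3 look.py 5; python3 go.py 478.4 -279 70 76.15
```

```text
top 54 [ 478.9 -278.9   18. ]
top 57 [ 409.1 -200.3   18. ]
scn 75 [ 407.1 -199.9   18. ]
scn 84 [ 478.  -278.8   18. ]
t 10.85 pos [561.5  82.8 123.1] yaw [-1.7987e+02  6.0000e-02  7.6250e+01] w 51.3 F [-0.7  0.5 -0.5] q [-0.09  0.66 -0.16  1.85  0.16  0.65 -0.59]
[478.4, -279.0, 70.0, 76.15] -> [-14.85, 0.21, 2.14] tw 0.02
```

View pics/w5.png

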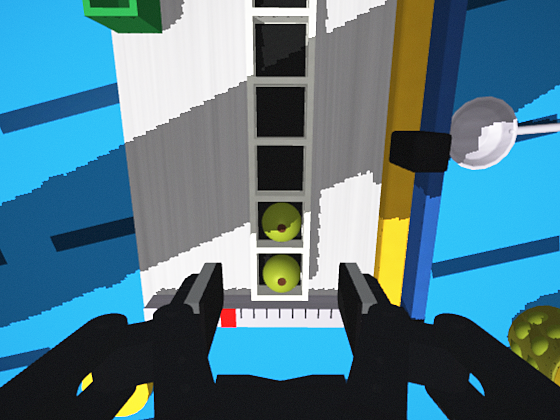

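Two olives are now seated in pockets 1 and 2, at (282,272) and (282,222). Next is the olive at (478.4,-279).

Emit:
{"fn": "servo_tool", "kwargs": {
  "commands": [-14.85, 0.2, 0, 0, 0.4, -14.85, 0.2, 0, 0, 0.4, -14.85, 0.2, 0, 0, 0.4, -14.85, 0.2, 0, 0, 0.4, -14.85, 0.2, 0.5, 0, 0.4, -14.85, 0.2, 1, 0, 0.4, -14.85, 0.2, 1.5, 0, 0.4, -14.85, 0.2, 2, 0, 0.4, -14.85, 0.2, 2, 0, 0.4, -14.85, 0.2, 2, 0, 0.4]
}}

```text
clock: 11.68
eef_pos: [473.1, -287.2, 70.4]
tool_rot: [-3.135, 0.004, 1.32]
force: [-1.4, -0.7, 0.5]
width: 51.3
```

Emit:
{"fn": "servo_tool", "kwargs": {
  "commands": [0, 0, 0, 0, 0.4, 0, 0, 0, 0, 0.4, 0, 0, 0, 0, 0.4]
}}

```text
clock: 11.93
eef_pos: [479.8, -276.6, 74.0]
tool_rot: [-3.141, -0.002, 1.333]
force: [0.2, -0.0, -0.5]
width: 51.1
```

```bash
python3 go.py 478.4 -279 8.5 76.15
```

```text
t 11.93 pos [ 479.8 -276.6   74. ] yaw [-1.7997e+02 -9.0000e-02  7.6390e+01] w 51.1 F [ 0.2 -0.  -0.5] q [ 0.6   0.72 -0.2   1.91  0.26  0.53 -0.01]
[478.4, -279.0, 8.5, 76.15] -> [-0.11, -0.03, 2.62] tw 0.04
```

Emit:
{"fn": "servo_tool", "kwargs": {
  "commands": [-0.08, -0.03, 0.6, 0, 0.4, -0.08, -0.03, 1.2, 0, 0.4, -0.08, -0.03, 1.8, 0, 0.4, -0.08, -0.03, 2.3, 0, 0.4, -0.08, -0.03, 2.6, 0, 0.4, -0.08, -0.03, 2.6, 0, 0.4, -0.08, -0.03, 2.6, 0, 0.4]
}}

```text
clock: 12.52
eef_pos: [478.3, -279.7, 9.3]
tool_rot: [-3.141, -0.0, 1.332]
force: [0.0, -0.2, 0.1]
width: 51.3
```

```bash
python3 go.py 478.4 -279 8.5 76.15
```

```text
t 12.52 pos [ 478.3 -279.7    9.3] yaw [-1.7998e+02 -2.0000e-02  7.6320e+01] w 51.3 F [ 0.  -0.2  0.1] q [ 0.58  0.83 -0.15  1.93  0.29  0.4  -0.03]
[478.4, -279.0, 8.5, 76.15] -> [0.03, -0.0, 0.03] tw 0.03
```

Emit:
{"fn": "servo_tool", "kwargs": {
  "commands": [0.03, 0, 0.04, 0, 0.7, 0.03, 0, 0.04, 0, 0.9, 0.03, 0, 0.04, 0, 0.9, 0.03, 0, 0.04, 0, 0.9, 0.03, 0, 0.04, 0, 0.9, 0.03, 0, -1, 0, 0.9, 0.03, 0, -2.5, 0, 0.9, 0.03, 0, -4, 0, 0.9, 0.03, 0, -4, 0, 0.9, 0.03, 0, -4, 0, 0.9]
}}

```text
clock: 13.35
eef_pos: [479.5, -280.8, 111.6]
tool_rot: [3.137, 0.001, 1.33]
force: [-0.8, 0.3, -1.0]
width: 24.2
```

```bash
python3 go.py 571.8 119.1 75 76.15
```

```text
t 13.35 pos [ 479.5 -280.8  111.6] yaw [1.7972e+02 8.0000e-02 7.6210e+01] w 24.2 F [-0.8  0.3 -1. ] q [ 0.62  0.66 -0.22  1.89  0.24  0.61  0.01]
[571.8, 119.1, 75.0, 76.15] -> [16.42, -0.23, 1.44] tw 0.01
```

Emit:
{"fn": "servo_tool", "kwargs": {
  "commands": [16.4, -0.2, 0, 0, 0.9, 16.4, -0.2, 0, 0, 0.9, 16.4, -0.2, 0, 0, 0.9, 16.4, -0.2, 0, 0, 0.9, 16.4, -0.2, 0, 0, 0.9, 16.4, -0.2, 0, 0, 0.9, 16.4, -0.2, 0.5, 0, 0.9, 16.4, -0.2, 1, 0, 0.9, 16.4, -0.2, 1.4, 0, 0.9, 16.4, -0.2, 1.4, 0, 0.9]
}}

```text
clock: 14.18
eef_pos: [570.1, 121.8, 72.7]
tool_rot: [-3.14, 0.001, 1.331]
force: [0.1, -0.1, -0.4]
width: 24.6
```

Emit:
{"fn": "servo_tool", "kwargs": {
  "commands": [0, 0, 0, 0, 0.9, 0, 0, 0, 0, 0.9, 0, 0, 0, 0, 0.9, 0, 0, 0, 0, 0.9]
}}

```text
clock: 14.52
eef_pos: [570.2, 117.3, 73.7]
tool_rot: [-3.141, 0.002, 1.328]
force: [-0.4, -0.5, 0.6]
width: 24.9
```

```bash
python3 go.py 571.8 119.1 36 76.15
```

```text
t 14.52 pos [570.2 117.3  73.7] yaw [-1.7994e+02  1.3000e-01  7.6110e+01] w 24.9 F [-0.4 -0.5  0.6] q [-0.17  0.75 -0.13  1.83  0.17  0.57 -0.65]
[571.8, 119.1, 36.0, 76.15] -> [0.09, 0.05, 1.51] tw -0.01
```

Emit:
{"fn": "servo_tool", "kwargs": {
  "commands": [0.06, 0.05, 0.4, 0, 0.9, 0.06, 0.05, 0.8, 0, 0.9, 0.06, 0.05, 1.2, 0, 0.9, 0.06, 0.05, 1.5, 0, 0.9, 0.06, 0.05, 1.5, 0, 0.9, 0.06, 0.05, 1.5, 0, 0.9, 0.06, 0.05, 1.5, 0, 0.9]
}}

```text
clock: 15.1
eef_pos: [572.0, 120.3, 36.2]
tool_rot: [-3.141, 0.001, 1.33]
force: [-0.6, -0.9, 0.1]
width: 24.6
```

```bash
python3 go.py 571.8 119.1 36 76.15
```

```text
t 15.1 pos [572.  120.3  36.2] yaw [-1.7996e+02  4.0000e-02  7.6220e+01] w 24.6 F [-0.6 -0.9  0.1] q [-0.18  0.81 -0.12  1.84  0.18  0.5  -0.66]
[571.8, 119.1, 36.0, 76.15] -> [-0.05, 0.0, 0.01] tw 0.01
```

Emit:
{"fn": "servo_tool", "kwargs": {
  "commands": [-0.04, 0, 0.05, 0, 0.9, -0.04, 0, 0.05, 0, 0.6, -0.04, 0, 0.05, 0, 0.5, -0.04, 0, 0.05, 0, 0.4, -0.04, 0, 0.05, 0, 0.4, -0.04, 0, -1, 0, 0.4, -0.04, 0, -2.5, 0, 0.4, -0.04, 0, -3.5, 0, 0.4, -0.04, 0, -3.5, 0, 0.4, -0.04, 0, -3.5, 0, 0.4]
}}

```text
clock: 15.93
eef_pos: [573.8, 119.9, 125.9]
tool_rot: [3.137, -0.002, 1.33]
force: [-0.0, -0.0, -1.2]
width: 51.3
```

```bash
python3 look.py 6; python3 go.py 408.2 -200 70 76.15
```

```text
top 56 [ 409.4 -200.    18. ]
scn 75 [ 407.1 -199.9   18. ]
t 16.08 pos [571.3 119.5 123.1] yaw [-1.799e+02  6.000e-02  7.624e+01] w 51.5 F [-0.1  0.3 -0.3] q [-0.16  0.67 -0.15  1.8   0.15  0.68 -0.63]
[408.2, -200.0, 70.0, 76.15] -> [-13.96, -3.29, 2.15] tw 0.01
```

View pics/w6.png

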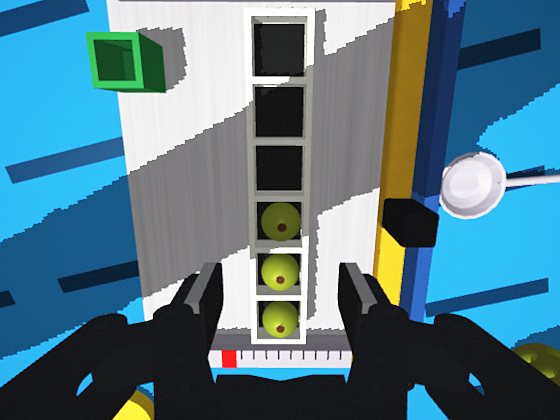

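Three olives are seated in pockets 1 to 3. The last one is at (408.2,-200).

Emit:
{"fn": "servo_tool", "kwargs": {
  "commands": [-13.95, -3.3, 0, 0, 0.4, -13.95, -3.3, 0, 0, 0.4, -13.95, -3.3, 0, 0, 0.4, -13.95, -3.3, 0, 0, 0.4, -13.95, -3.3, 0.5, 0, 0.4, -13.95, -3.3, 1, 0, 0.4, -13.95, -3.3, 1.5, 0, 0.4, -13.95, -3.3, 2, 0, 0.4, -13.95, -3.3, 2, 0, 0.4, -13.95, -3.3, 2, 0, 0.4]
}}

```text
clock: 16.92
eef_pos: [402.5, -204.8, 71.2]
tool_rot: [-3.133, 0.003, 1.32]
force: [-0.3, 1.0, 0.1]
width: 50.9
```

Emit:
{"fn": "servo_tool", "kwargs": {
  "commands": [0, 0, 0, 0, 0.4, 0, 0, 0, 0, 0.4, 0, 0, 0, 0, 0.4, 0, 0, 0, 0, 0.4]
}}

```text
clock: 17.25
eef_pos: [410.0, -197.9, 74.4]
tool_rot: [3.141, -0.001, 1.334]
force: [0.5, 0.2, 0.4]
width: 51.0
```

```bash
python3 go.py 408.2 -200 8.5 76.15; python3 look.py 7
```

```text
t 17.25 pos [ 410.  -197.9   74.4] yaw [ 1.7996e+02 -4.0000e-02  7.6410e+01] w 51.0 F [0.5 0.2 0.4] q [ 0.5   0.64 -0.16  2.18  0.28  0.34 -0.13]
[408.2, -200.0, 8.5, 76.15] -> [-0.1, -0.05, 2.64] tw 0.04
scn 74 [ 407.2 -199.6   18. ]
```

View pics/w7.png

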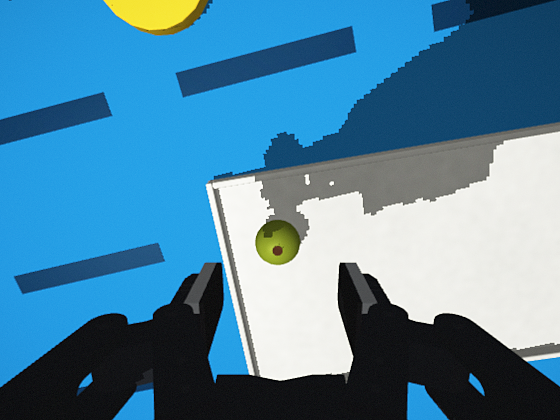

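The wrist view shows the olive at (278,243), with the tray rim close on the left. I'll narrow the jaws before descending.

Emit:
{"fn": "servo_tool", "kwargs": {
  "commands": [-0.08, -0.05, 0.6, 0, 0.55, -0.08, -0.05, 1.1, 0, 0.55, -0.08, -0.05, 1.6, 0, 0.55, -0.08, -0.05, 1.6, 0, 0.55, -0.08, -0.05, 2.0, 0, 0.55, -0.08, -0.05, 2.3, 0, 0.55, -0.08, -0.05, 2.55, 0, 0.55, -0.08, -0.05, 2.55, 0, 0.55, -0.08, -0.05, 2.55, 0, 0.55]
}}

```text
clock: 18.15
eef_pos: [407.5, -200.9, 10.9]
tool_rot: [3.142, -0.0, 1.331]
force: [-0.1, -0.5, 0.9]
width: 38.2
```

```bash
python3 go.py 408.2 -200 10 76.15
```

```text
t 18.15 pos [ 407.5 -200.9   10.9] yaw [180.    -0.    76.27] w 38.2 F [-0.1 -0.5  0.9] q [ 0.55  0.78 -0.23  2.2   0.73  0.24 -0.57]
[408.2, -200.0, 10.0, 76.15] -> [0.04, 0.02, 0.04] tw 0.02
```

Emit:
{"fn": "servo_tool", "kwargs": {
  "commands": [0, 0, 0, 0, 0.7, 0, 0, 0, 0, 0.9, 0, 0, 0, 0, 0.9, 0, 0, 0, 0, 0.9, 0, 0, 0, 0, 0.9, 0, 0, -1, 0, 0.9, 0, 0, -2.5, 0, 0.9, 0, 0, -4, 0, 0.9, 0, 0, -4, 0, 0.9, 0, 0, -4, 0, 0.9]
}}

```text
clock: 18.98
eef_pos: [408.6, -201.7, 112.5]
tool_rot: [3.137, 0.001, 1.33]
force: [-0.4, -1.0, -0.3]
width: 24.3
```

```bash
python3 go.py 580.9 156 75 76.15
```

```text
t 18.98 pos [ 408.6 -201.7  112.5] yaw [1.7974e+02 5.0000e-02 7.6190e+01] w 24.3 F [-0.4 -1.  -0.3] q [ 0.73  0.6  -0.49  2.15  0.56  0.51 -0.42]
[580.9, 156.0, 75.0, 76.15] -> [15.54, 3.27, 1.5] tw 0.01
```

Emit:
{"fn": "servo_tool", "kwargs": {
  "commands": [15.5, 3.3, 0, 0, 0.9, 15.5, 3.3, 0, 0, 0.9, 15.5, 3.3, 0, 0, 0.9, 15.5, 3.3, 0, 0, 0.9, 15.5, 3.3, 0, 0, 0.9, 15.5, 3.3, 0, 0, 0.9, 15.5, 3.3, 0.5, 0, 0.9, 15.5, 3.3, 1, 0, 0.9, 15.5, 3.3, 1.4, 0, 0.9, 15.5, 3.3, 1.4, 0, 0.9]
}}

```text
clock: 19.82
eef_pos: [579.7, 161.0, 73.3]
tool_rot: [-3.14, -0.002, 1.335]
force: [0.7, 1.3, -0.7]
width: 24.6
```

Emit:
{"fn": "servo_tool", "kwargs": {
  "commands": [0, 0, 0, 0, 0.9, 0, 0, 0, 0, 0.9, 0, 0, 0, 0, 0.9, 0, 0, 0, 0, 0.9]
}}

```text
clock: 20.15
eef_pos: [578.9, 153.8, 75.0]
tool_rot: [-3.141, 0.002, 1.329]
force: [0.9, 0.4, -0.6]
width: 24.3
```

```bash
python3 go.py 580.9 156 36 76.15
```

```text
t 20.15 pos [578.9 153.8  75. ] yaw [-1.7995e+02  1.4000e-01  7.6160e+01] w 24.3 F [ 0.9  0.4 -0.6] q [-0.05  0.79 -0.42  1.78  0.49  0.68 -0.99]
[580.9, 156.0, 36.0, 76.15] -> [0.11, 0.06, 1.56] tw 0.0
```

Emit:
{"fn": "servo_tool", "kwargs": {
  "commands": [0.08, 0.06, 0.4, 0, 0.9, 0.08, 0.06, 0.8, 0, 0.9, 0.08, 0.06, 1.2, 0, 0.9, 0.08, 0.06, 1.5, 0, 0.9, 0.08, 0.06, 1.55, 0, 0.9, 0.08, 0.06, 1.55, 0, 0.9, 0.08, 0.06, 1.55, 0, 0.9]
}}

```text
clock: 20.73
eef_pos: [581.0, 156.6, 36.2]
tool_rot: [-3.141, 0.002, 1.33]
force: [-0.2, -0.8, 1.5]
width: 24.3
```

```bash
python3 go.py 580.9 156 36 76.15
```

```text
t 20.73 pos [581.  156.6  36.2] yaw [-1.7994e+02  9.0000e-02  7.6220e+01] w 24.3 F [-0.2 -0.8  1.5] q [-0.07  0.85 -0.39  1.79  0.52  0.61 -1.02]
[580.9, 156.0, 36.0, 76.15] -> [-0.02, 0.0, 0.01] tw 0.01
```

Emit:
{"fn": "servo_tool", "kwargs": {
  "commands": [-0.02, 0, 0.05, 0, 0.9, -0.02, 0, 0.05, 0, 0.6, -0.02, 0, 0.05, 0, 0.5, -0.02, 0, 0.05, 0, 0.4, -0.02, 0, 0.05, 0, 0.4, -0.02, 0, -1, 0, 0.4, -0.02, 0, -2.5, 0, 0.4, -0.02, 0, -5, 0, 0.4, -0.02, 0, -5, 0, 0.4, -0.02, 0, -5, 0, 0.4]
}}

```text
clock: 21.57
eef_pos: [584.7, 158.6, 167.1]
tool_rot: [3.133, -0.005, 1.33]
force: [1.5, -0.1, -0.1]
width: 51.1
```

```bash
python3 look.py 8; python3 go.py 644.3 120.8 150 76.15
python3 - <<'E'
from h import *
t=ctrl.get_image("top");s=ctrl.get_image("scene")
for c,st in blobs(t["img"],(25,80,30),(45,255,220),15,roi=(200,190,300,240)): print(c,st[4],onz(t,*c,34).round(1))
for c,st in blobs(s["img"],(25,80,30),(45,255,220),15,roi=(265,180,405,240)): print(c,st,onz(s,*c,34).round(1))
E
```

```text
t 21.72 pos [581.  156.5 161.3] yaw [-1.7997e+02  4.0000e-02  7.6230e+01] w 51.7 F [-0.4 -0.6 -0.4] q [-0.01  0.68 -0.49  1.72  0.41  0.85 -0.92]
[644.3, 120.8, 150.0, 76.15] -> [-0.78, 2.8, 0.45] tw 0.01
[286.3, 196.1] 91 [620.7  14.6  34. ]
[254.4, 211.7] 18 [577.1 110.9  34. ]
[263.9, 216.0] 68 [563.4  83.   34. ]
[276.7, 218.8] 73 [554.   45.2  34. ]
[296.7, 224.2] [292, 220, 11, 9, 84] [551.7  45.1  34. ]
[312.2, 225.5] [307, 221, 12, 9, 83] [561.9  82.7  34. ]
[327.5, 226.4] [322, 222, 11, 9, 81] [570.6 120.   34. ]
[343.9, 227.3] [339, 223, 10, 9, 75] [579.7 159.7  34. ]
```

View pics/w8.png

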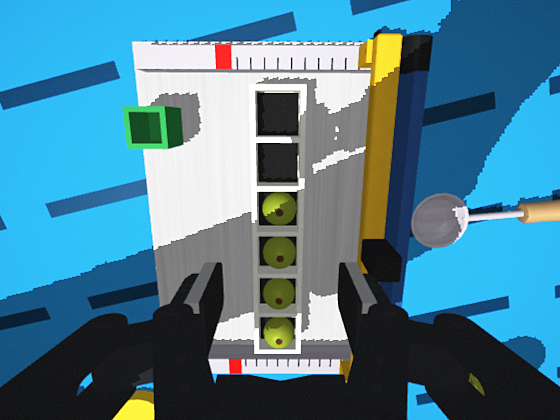

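View pics/s8.png

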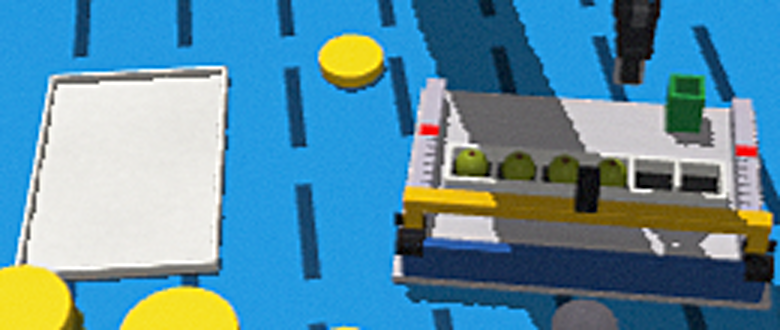

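All four olives are seated in pockets 1 to 4 and the tray is empty. Next is the bridge, so I'll check the knob position.

Run:
```python
from h import *
t=ctrl.get_image("top");s=ctrl.get_image("scene");w=ctrl.get_image("wrist")
for nm,d,roi in(("t",t,(240,178,260,196)),("s",s,(325,220,347,245)),("w",w,(340,220,440,300))):
  for c,st in blobs(d["img"],(0,0,0),(180,255,70),15,roi=roi):
    x,y,ww,hh,_=st; print(nm,c,st, onz(d,*c,106).round(1))
  p=proj(d,np.array([644.3,120.8,106])).round(1); print("pred",p)
  q=w["img"] if nm=="w" else d["img"]
  zoom(q,roi,8,f"pics/k{nm}.png")
```

```text
t [249.2, 187.4] [246, 184, 8, 8, 46] [642.7 119.1 106. ]
pred [248.6 186.9]
s [335.3, 232.4] [331, 225, 10, 16, 123] [657.1 115.5 106. ]
pred [336.4 228. ]
w [414.3, 233.8] [413, 229, 4, 8, 15] [659.  140.8 106. ]
w [382.9, 265.3] [363, 239, 43, 61, 1819] [637.3 124.8 106. ]
w [346.9, 284.9] [340, 263, 21, 37, 482] [613.  116.8 106. ]
pred [395.1 268.6]
```

View pics/kw.png

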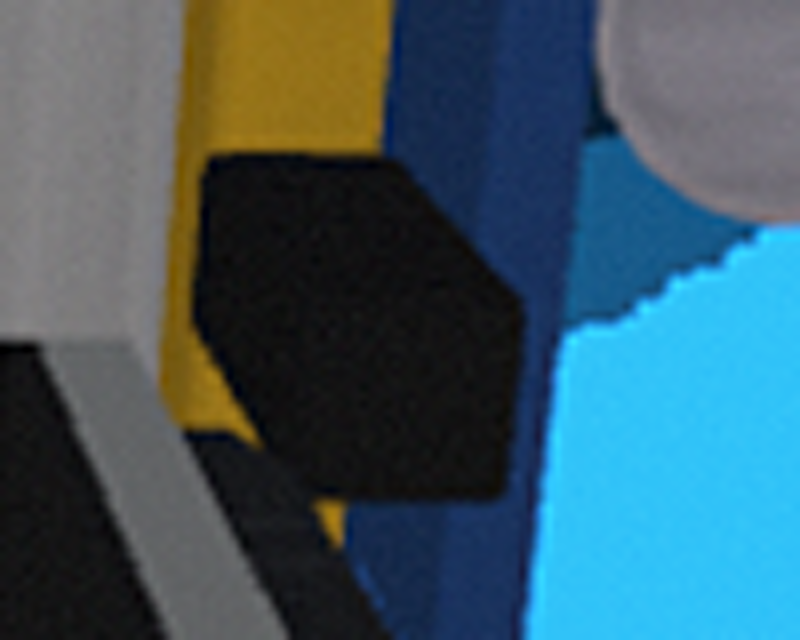

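View pics/kt.png

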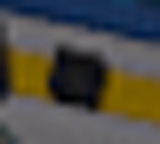

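The knob measurement matches the prediction, at about (644,120.5). I'm moving above it.

Emit:
{"fn": "servo_tool", "kwargs": {
  "commands": [-0.8, 2.8, 0, 0, 0.4, -0.8, 2.8, 0, 0, 0.4, -0.8, 2.8, 0.4, 0, 0.4, -0.8, 2.8, 0.8, 0, 0.4, -0.8, 2.8, 0.8, 0, 0.4, -0.8, 2.8, 0.8, 0, 0.4, -0.8, 2.8, 0.8, 0, 0.4]
}}

```text
clock: 22.55
eef_pos: [643.7, 122.1, 141.8]
tool_rot: [-3.141, -0.0, 1.333]
force: [-0.8, 1.3, -0.1]
width: 51.4
```

```bash
python3 go.py 644.2 120.6 78 76.15
```

```text
t 22.55 pos [643.7 122.1 141.8] yaw [-1.7994e+02 -2.0000e-02  7.6360e+01] w 51.4 F [-0.8  1.3 -0.1] q [ 0.05  0.78 -0.49  1.57  0.43  0.9  -0.83]
[644.2, 120.6, 78.0, 76.15] -> [-0.06, 0.03, 2.55] tw 0.03
```

Emit:
{"fn": "servo_tool", "kwargs": {
  "commands": [-0.05, 0.03, 0.6, 0, 0.4, -0.05, 0.03, 1.2, 0, 0.4, -0.05, 0.03, 1.8, 0, 0.4, -0.05, 0.03, 2.3, 0, 0.4, -0.05, 0.03, 2.5, 0, 0.4, -0.05, 0.03, 2.5, 0, 0.4, -0.05, 0.03, 2.5, 0, 0.4, -0.05, 0.03, 2.5, 0, 0.4]
}}

```text
clock: 23.22
eef_pos: [645.8, 119.9, 80.3]
tool_rot: [3.14, -0.001, 1.331]
force: [0.4, 0.1, 0.2]
width: 51.0
```

```bash
python3 go.py 644.2 120.6 78 76.15
```

```text
t 23.22 pos [645.8 119.9  80.3] yaw [ 1.7992e+02 -5.0000e-02  7.6250e+01] w 51.0 F [0.4 0.1 0.2] q [ 0.03  0.85 -0.45  1.61  0.48  0.79 -0.86]
[644.2, 120.6, 78.0, 76.15] -> [0.01, -0.07, 0.09] tw 0.02
```

Emit:
{"fn": "servo_tool", "kwargs": {
  "commands": [0, -0.04, 0.08, 0, 0.6, 0, -0.04, 0.08, 0, 0.8, 0, -0.04, 0.08, 0, 0.95, 0, -0.04, 0.08, 0, 0.95, 0, -0.04, 0.08, 0, 0.95, 0, -0.04, 0.08, 0, 0.95, 0, -0.04, 0.08, 0, 0.95]
}}

```text
clock: 23.8
eef_pos: [642.8, 120.1, 77.9]
tool_rot: [-3.139, 0.001, 1.331]
force: [-5.1, -0.0, 5.6]
width: 16.9
```

```bash
python3 go.py 644.2 120.6 78 76.15
```

```text
t 23.8 pos [642.8 120.1  77.9] yaw [-1.7988e+02  4.0000e-02  7.6250e+01] w 16.9 F [-5.1 -0.   5.6] q [ 0.03  0.85 -0.45  1.61  0.48  0.79 -0.87]
[644.2, 120.6, 78.0, 76.15] -> [0.03, 0.05, -0.0] tw 0.02
```

Emit:
{"fn": "servo_tool", "kwargs": {
  "commands": [0, -0.4, 0, 0, 0.95, 0, -0.9, 0, 0, 0.95, 0, -1.4, 0, 0, 0.95, 0, -1.9, 0, 0, 0.95, 0, -2.4, 0, 0, 0.95, 0, -2.9, 0, 0, 0.95, 0, -3.4, 0, 0, 0.95, 0, -3.8, 0, 0, 0.95, 0, -4.1, 0, 0, 0.95, 0, -4.3, 0, 0, 0.95]
}}

```text
clock: 24.63
eef_pos: [543.1, 145.0, 78.0]
tool_rot: [3.135, -0.003, 1.33]
force: [8.6, -1.0, -5.5]
width: 16.9
```

```bash
python3 go.py 537.4 147.0 78 76.15;python3 - <<'E'
from h import *
w=ctrl.get_image("wrist");s=ctrl.get_image("scene");t=ctrl.get_image("top");cv2.imwrite("pics/w9.png",w["img"]);zoom(s["img"],(265,175,405,285),5,"pics/s9.png");zoom(t["img"],(180,160,320,265),5,"pics/t9.png")
E
python3 go.py 537.4 147.0 78 76.15
```

```text
t 24.63 pos [543.1 145.   78. ] yaw [ 1.7965e+02 -1.5000e-01  7.6180e+01] w 16.9 F [ 8.6 -1.  -5.5] q [-0.05  0.75 -0.41  1.89  0.5   0.6  -1.02]
[537.4, 147.0, 78.0, 76.15] -> [0.02, -0.24, -0.0] tw 0.01
t 24.78 pos [542.6 145.1  78. ] yaw [ 1.7972e+02 -1.2000e-01  7.6190e+01] w 17.0 F [ 6.8 -0.4 -3.3] q [-0.05  0.75 -0.41  1.89  0.5   0.6  -1.02]
[537.4, 147.0, 78.0, 76.15] -> [0.03, -0.22, -0.0] tw 0.01
```

View pics/s9.png

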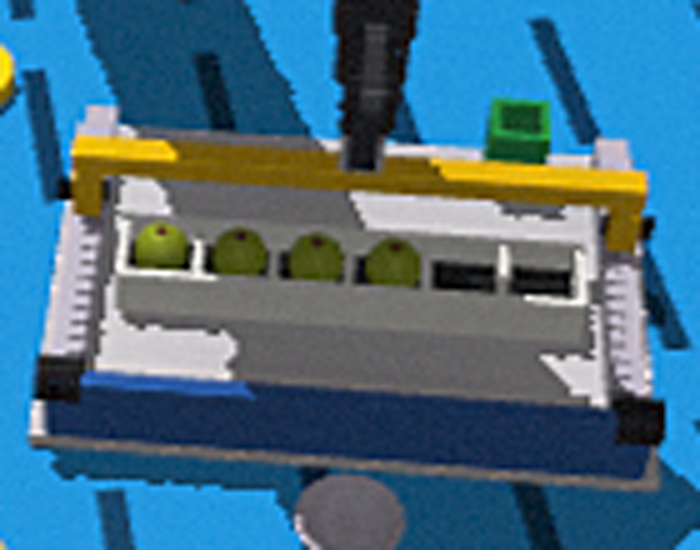

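View pics/t9.png

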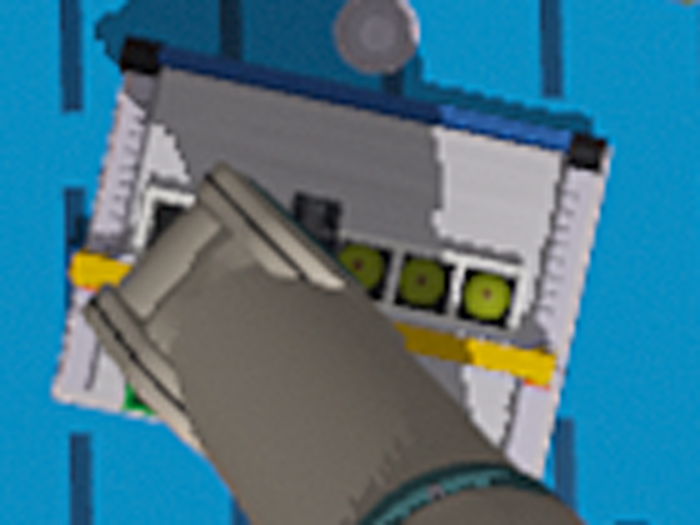

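The bridge is near the band at about 103 mm travel, and the olives are still seated. I'm moving about 7 mm further.

Emit:
{"fn": "servo_tool", "kwargs": {
  "commands": [0, -0.15, 0, 0, 0.95, 0, -0.28, 0, 0, 0.95, 0, -0.28, 0, 0, 0.95, 0, -0.28, 0, 0, 0.95]
}}

```text
clock: 25.12
eef_pos: [536.2, 146.6, 78.0]
tool_rot: [3.136, -0.002, 1.33]
force: [6.4, -1.4, -3.8]
width: 17.2
```

```bash
cat > bar.py <<'E'
from h import *
org=np.array([576.3,137.5]);a=np.radians(-13.846);xv=np.array([np.cos(a),np.sin(a)]);yv=np.array([-xv[1],xv[0]])
for nm,roi in(("top",(190,165,305,260)),("scene",(270,180,405,260))):
  d=ctrl.get_image(nm);hsv=cv2.cvtColor(d["img"],cv2.COLOR_BGR2HSV);m=cv2.inRange(hsv,(20,150,150),(32,255,255))
  k=np.zeros_like(m);k[roi[1]:roi[3],roi[0]:roi[2]]=1
  P=np.array([onz(d,u,v,70)[:2]-org for v,u in np.argwhere(m*k)]);X=P@xv;Y=P@yv
  for lo,hi in((-135,-110),(-110,-70),(60,100),(100,135)):
    q=X[(Y>lo)&(Y<hi)]
    if len(q): print(nm,lo,len(q),"x mid",((q.max()+q.min())/2).round(1),"min",q.min().round(1),"max",q.max().round(1),"med",np.median(q).round(1))
E
python3 bar.py;python3 go.py 536 146 78 76.15
```

```text
top -135 45 x mid -40.4 min -48.9 max -32.0 med -39.4
top -110 35 x mid -24.8 min -46.5 max -3.0 med -38.1
top 100 48 x mid -40.3 min -48.8 max -31.8 med -39.3
scene -135 42 x mid -31.9 min -47.2 max -16.7 med -39.8
scene -110 34 x mid -40.7 min -48.4 max -33.0 med -40.5
scene 60 70 x mid -40.2 min -47.9 max -32.5 med -40.2
scene 100 62 x mid -40.2 min -48.0 max -32.4 med -39.6
t 25.22 pos [536.3 146.7  78. ] yaw [ 1.7969e+02 -1.4000e-01  7.6170e+01] w 17.2 F [ 7.7 -0.2 -2.6] q [-0.06  0.74 -0.41  1.91  0.5   0.59 -1.03]
[536.0, 146.0, 78.0, 76.15] -> [-0.03, -0.01, -0.0] tw 0.0
```

Both views put the bar at x = -40 mm, so travel is 110 mm. I'm holding it there.

Emit:
{"fn": "servo_tool", "kwargs": {
  "commands": [0, 0, 0, 0, 0.95, 0, 0, 0, 0, 0.95, 0, 0, 0, 0, 0.95, 0, 0, 0, 0, 0.95, 0, 0, 0, 0, 0.95, 0, 0, 0, 0, 0.95, 0, 0, 0, 0, 0.95, 0, 0, 0, 0, 0.95, 0, 0, 0, 0, 0.95, 0, 0, 0, 0, 0.95]
}}

```text
clock: 26.05
eef_pos: [536.4, 146.7, 77.9]
tool_rot: [3.136, -0.002, 1.329]
force: [7.6, -0.3, -2.9]
width: 17.0
```

Emit:
{"fn": "servo_tool", "kwargs": {
  "commands": [0, 0, 0, 0, 0.95, 0, 0, 0, 0, 0.95, 0, 0, 0, 0, 0.95, 0, 0, 0, 0, 0.95, 0, 0, 0, 0, 0.95, 0, 0, 0, 0, 0.95, 0, 0, 0, 0, 0.95, 0, 0, 0, 0, 0.95, 0, 0, 0, 0, 0.95, 0, 0, 0, 0, 0.95]
}}

```text
clock: 26.88
eef_pos: [536.4, 146.7, 77.9]
tool_rot: [3.136, -0.002, 1.329]
force: [5.9, -1.4, -3.0]
width: 16.9
```

Emit:
{"fn": "servo_tool", "kwargs": {
  "commands": [0, 0, 0, 0, 0.95, 0, 0, 0, 0, 0.95, 0, 0, 0, 0, 0.95, 0, 0, 0, 0, 0.95, 0, 0, 0, 0, 0.95, 0, 0, 0, 0, 0.95, 0, 0, 0, 0, 0.95, 0, 0, 0, 0, 0.95, 0, 0, 0, 0, 0.95, 0, 0, 0, 0, 0.95]
}}

```text
clock: 27.72
eef_pos: [536.4, 146.7, 77.9]
tool_rot: [3.136, -0.002, 1.329]
force: [7.0, -1.3, -2.9]
width: 16.8
```

```bash
python3 bar.py;python3 look.py 10
python3 - <<'E'
from h import *
s=ctrl.get_image("scene")
for c,st in blobs(s["img"],(25,80,30),(45,255,220),15,roi=(265,180,405,240)): print(c,st,onz(s,*c,34).round(1))
E
```

```text
top -135 44 x mid -40.4 min -48.9 max -32.0 med -39.6
top -110 33 x mid -24.8 min -46.5 max -3.0 med -38.7
top 100 49 x mid -39.7 min -48.1 max -31.2 med -39.1
scene -135 42 x mid -31.9 min -47.2 max -16.7 med -39.8
scene -110 34 x mid -40.7 min -48.4 max -33.0 med -40.5
scene 60 70 x mid -40.2 min -47.9 max -32.5 med -40.2
scene 100 60 x mid -40.2 min -47.8 max -32.6 med -39.6
[296.8, 224.2] [292, 220, 11, 9, 85] [551.7  45.3  34. ]
[312.2, 225.4] [307, 221, 12, 9, 83] [561.6  82.8  34. ]
[327.7, 226.4] [322, 222, 12, 9, 84] [570.7 120.5  34. ]
[343.2, 227.5] [338, 223, 11, 9, 84] [580.1 157.9  34. ]
```

View pics/s10.png

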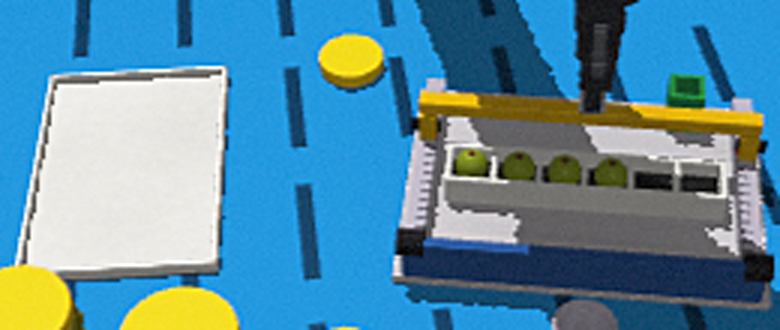

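The bar is still in the band and the olives are still seated. I'll hold a little longer, then guide it home.

Emit:
{"fn": "servo_tool", "kwargs": {
  "commands": [0, 0, 0, 0, 0.95, 0, 0, 0, 0, 0.95, 0, 0, 0, 0, 0.95, 0, 0, 0, 0, 0.95, 0, 0, 0, 0, 0.95, 0, 0, 0, 0, 0.95, 0, 0, 0, 0, 0.95, 0, 0, 0, 0, 0.95, 0, 0, 0, 0, 0.95, 0, 0, 0, 0, 0.95]
}}

```text
clock: 28.85
eef_pos: [536.4, 146.6, 77.9]
tool_rot: [3.136, -0.002, 1.329]
force: [7.3, -0.8, -2.1]
width: 16.6
```

Emit:
{"fn": "servo_tool", "kwargs": {
  "commands": [0, 0.4, 0, 0, 0.95, 0, 0.8, 0, 0, 0.95, 0, 1.3, 0, 0, 0.95, 0, 1.8, 0, 0, 0.95, 0, 2.3, 0, 0, 0.95, 0, 2.8, 0, 0, 0.95, 0, 3.3, 0, 0, 0.95, 0, 3.7, 0, 0, 0.95, 0, 4.1, 0, 0, 0.95, 0, 4.3, 0, 0, 0.95]
}}

```text
clock: 29.68
eef_pos: [639.6, 121.0, 77.9]
tool_rot: [3.14, -0.001, 1.329]
force: [0.6, -1.1, 5.1]
width: 16.8
```

Emit:
{"fn": "servo_tool", "kwargs": {
  "commands": [0, 0.1, 0, 0, 0.95, 0, 0.2, 0, 0, 0.95, 0, 0.2, 0, 0, 0.95, 0, 0.2, 0, 0, 0.95]
}}

```text
clock: 30.02
eef_pos: [642.7, 120.2, 77.9]
tool_rot: [3.14, -0.0, 1.331]
force: [2.8, -1.3, 4.3]
width: 16.9
```

```bash
python3 bar.py;python3 go.py 644.2 120.6 150 76.15
```

```text
top -135 52 x mid 67.6 min 57.6 max 77.5 med 69.2
top -110 16 x mid 70.9 min 64.1 max 77.7 med 73.1
top 60 2 x mid 65.5 min 64.1 max 66.9 med 65.5
top 100 65 x mid 69.1 min 59.6 max 78.5 med 68.7
scene -135 52 x mid 69.8 min 62.8 max 76.9 med 69.9
scene -110 26 x mid 68.4 min 61.7 max 75.2 med 68.5
scene 60 85 x mid 69.5 min 61.8 max 77.1 med 69.2
scene 100 77 x mid 69.4 min 61.5 max 77.3 med 69.5
t 30.12 pos [642.7 120.1  77.9] yaw [ 1.7993e+02 -2.0000e-02  7.6240e+01] w 16.9 F [ 2.4 -1.7  6.2] q [ 0.03  0.85 -0.44  1.62  0.48  0.78 -0.87]
[644.2, 120.6, 150.0, 76.15] -> [0.03, 0.06, -2.88] tw 0.02
```

Emit:
{"fn": "servo_tool", "kwargs": {
  "commands": [0, 0.05, 0, 0, 0.95, 0, 0.05, 0, 0, 0.7, 0, 0.05, 0, 0, 0.4, 0, 0.05, 0, 0, 0.4, 0, 0.05, 0, 0, 0.4, 0, 0.05, -1, 0, 0.4, 0, 0.05, -2.5, 0, 0.4, 0, 0.05, -4, 0, 0.4, 0, 0.05, -4, 0, 0.4, 0, 0.05, -4, 0, 0.4]
}}

```text
clock: 30.95
eef_pos: [644.8, 120.6, 179.9]
tool_rot: [3.137, -0.002, 1.331]
force: [-0.5, -0.3, 0.2]
width: 51.3
```

```bash
python3 bar.py|grep scene; python3 look.py 11
python3 - <<'E'
from h import *
t=ctrl.get_image("top");s=ctrl.get_image("scene")
# cap top pixels by eye from zooms: top (133.9,232.9); scene (350+617/6,165+68/6)
a=ray(t,133.9,232.9);b=ray(s,350+617/6,165+68/6)
print("cap tri",tri([a,b]).round(1),onz(t,133.9,232.9,116).round(1),onz(s,350+617/6,165+68/6,116).round(1))
# stand foot corners top zoom zm (x7, origin 120,210)
fc=[(215,85),(258,190),(155,232),(112,125)]
P=[onz(t,120+x/7,210+y/7,3)[:2] for x,y in fc];print("foot",np.round(P,1).tolist(),np.mean(P,0).round(1))
e=P[0]-P[3];print("edge ang",np.degrees(np.arctan2(e[1],e[0])),np.linalg.norm(e))
# holder interior
print("holder",onz(t,210.5,237.2,50).round(1),onz(s,350+114/6,165+202/6,50).round(1))
E
```

```text
scene -135 52 x mid 69.8 min 62.8 max 76.9 med 69.9
scene -110 21 x mid 68.5 min 61.9 max 75.2 med 68.7
scene 60 84 x mid 69.5 min 61.8 max 77.1 med 69.1
scene 100 76 x mid 69.5 min 61.7 max 77.3 med 69.6
cap tri [524.9 442.9 117.7] [524.5 442.2 116. ] [523.1 445.5 116. ]
foot [[556.1, 429.4], [509.9, 411.6], [493.0, 456.7], [540.0, 474.5]] [524.8 443. ]
edge ang -70.41767917902688 47.896442452387966
holder [505.4 240.6  50. ] [504.2 242.9  50. ]
```

View pics/w11.png

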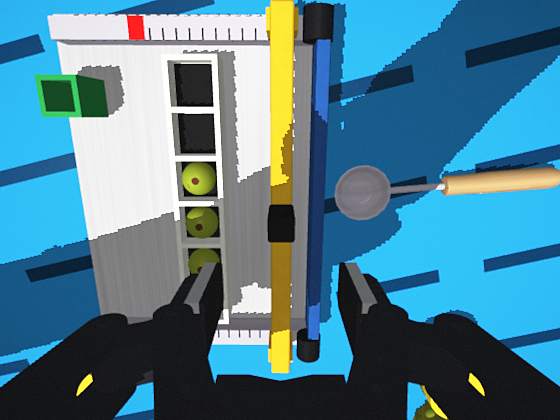

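The bridge is home and the olives are seated in pockets 1 to 4. The cap triangulates to (524.9,442.9,117.7) and the stand foot centre to (524.8,443.0). I'm moving above the marker.

```bash
python3 go.py 525 443 170 76.15
```

```text
t 31.3 pos [642.7 119.7 176. ] yaw [-1.7988e+02  5.0000e-02  7.6250e+01] w 51.1 F [0.3 0.7 0.2] q [ 0.06  0.74 -0.5   1.55  0.41  0.96 -0.81]
[525.0, 443.0, 170.0, 76.15] -> [11.44, -7.65, 0.25] tw 0.02
```

Emit:
{"fn": "servo_tool", "kwargs": {
  "commands": [11.4, -7.65, 0, 0, 0.4, 11.4, -7.65, 0, 0, 0.4, 11.4, -7.65, 0, 0, 0.4, 11.4, -7.65, 0, 0, 0.4, 11.4, -7.65, 0, 0, 0.4, 11.4, -7.65, 0, 0, 0.4, 11.4, -7.65, 0, 0, 0.4, 11.4, -7.65, 0.2, 0, 0.4, 11.4, -7.65, 0.2, 0, 0.4, 11.4, -7.65, 0.2, 0, 0.4]
}}

```text
clock: 32.13
eef_pos: [520.8, 447.9, 171.4]
tool_rot: [-3.138, -0.002, 1.339]
force: [0.6, 0.7, -0.4]
width: 51.2
```

Emit:
{"fn": "servo_tool", "kwargs": {
  "commands": [0, 0, 0, 0, 0.4, 0, 0, 0, 0, 0.4, 0, 0, 0, 0, 0.4, 0, 0, 0, 0, 0.4]
}}

```text
clock: 32.47
eef_pos: [526.8, 440.3, 172.3]
tool_rot: [3.141, 0.001, 1.328]
force: [0.8, 0.3, -0.1]
width: 51.1
```

```bash
python3 look.py 12; python3 go.py 525 443 62 76.15
python3 - <<'E'
from h import *
w=ctrl.get_image("wrist")
print(proj(w,np.array([525,443,116])),proj(w,np.array([525,443,6])),proj(w,np.array([525,443,44])))
E
```

```text
t 32.62 pos [526.1 441.3 172.5] yaw [179.98   0.    76.16] w 51.5 F [-0.9  0.6 -1. ] q [-0.48  0.78 -0.48  1.45  0.39  1.   -1.29]
[525.0, 443.0, 62.0, 76.15] -> [0.06, -0.06, 4.42] tw 0.0
[279.66647168 235.42957266] [279.79019134 196.19053384] [279.75800711 206.39811183]
```

View pics/w12.png

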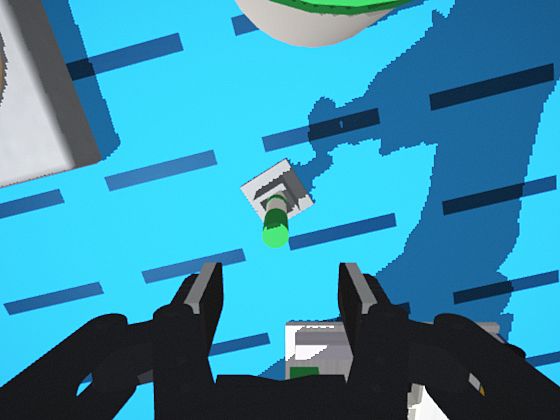

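The wrist view shows the cap at (276,236), against a prediction of (280,235), about 2 mm toward -y of the tool. I'm descending.

Emit:
{"fn": "servo_tool", "kwargs": {
  "commands": [0.04, -0.1, 1, 0, 0.4, 0.04, -0.1, 2, 0, 0.4, 0.04, -0.1, 3, 0, 0.4, 0.04, -0.1, 3.8, 0, 0.4, 0.04, -0.1, 4.4, 0, 0.4, 0.04, -0.1, 4.4, 0, 0.4, 0.04, -0.1, 4.4, 0, 0.4, 0.04, -0.1, 4.4, 0, 0.4]
}}

```text
clock: 33.33
eef_pos: [523.9, 444.7, 63.7]
tool_rot: [3.141, -0.002, 1.331]
force: [-0.3, -0.4, 0.9]
width: 51.5
```

```bash
python3 go.py 525 443 62 76.15;python3 - <<'E'
from h import *
w=ctrl.get_image("wrist");cv2.imwrite("pics/w13.png",w["img"])
E
```

```text
t 33.33 pos [523.9 444.7  63.7] yaw [ 1.7994e+02 -1.2000e-01  7.6240e+01] w 51.5 F [-0.3 -0.4  0.9] q [-0.51  0.91 -0.42  1.52  0.46  0.81 -1.35]
[525.0, 443.0, 62.0, 76.15] -> [-0.05, 0.06, 0.07] tw 0.01
```

View pics/w13.png

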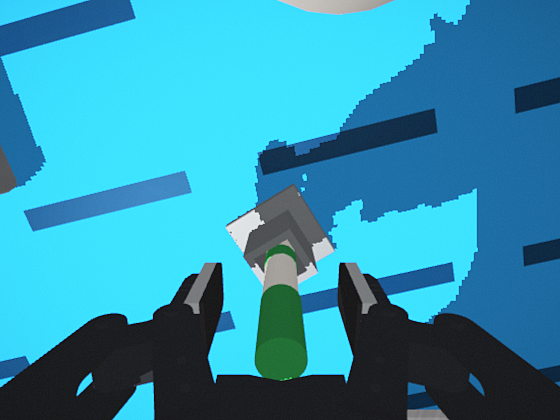

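The marker is between the jaws. I'll grip it and lift.

Emit:
{"fn": "servo_tool", "kwargs": {
  "commands": [-0.02, 0, 0.03, 0, 0.7, -0.02, 0, 0.03, 0, 0.9, -0.02, 0, 0.03, 0, 0.95, -0.02, 0, 0.03, 0, 0.95, -0.02, 0, 0.03, 0, 0.95, -0.02, 0, 0.03, 0, 0.95, -0.02, 0, 0.03, 0, 0.95]
}}

```text
clock: 33.97
eef_pos: [523.6, 443.7, 62.5]
tool_rot: [3.141, -0.001, 1.331]
force: [-0.0, -1.0, 5.7]
width: 14.7
```

```bash
python3 go.py 525 443 62 76.15;python3 - <<'E'
from h import *
w=ctrl.get_image("wrist");cv2.imwrite("pics/w14.png",w["img"])
E
```

```text
t 33.97 pos [523.6 443.7  62.5] yaw [ 1.7994e+02 -6.0000e-02  7.6240e+01] w 14.7 F [-0.  -1.   5.7] q [-0.51  0.91 -0.42  1.52  0.46  0.81 -1.35]
[525.0, 443.0, 62.0, 76.15] -> [-0.01, 0.06, 0.02] tw 0.01
```

View pics/w14.png

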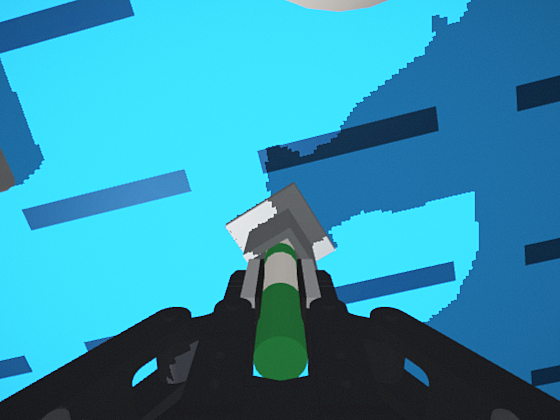

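Emit:
{"fn": "servo_tool", "kwargs": {
  "commands": [0, 0, -0.5, 0, 0.95, 0, 0, -1, 0, 0.95, 0, 0, -1.6, 0, 0.95, 0, 0, -2.4, 0, 0.95, 0, 0, -3.2, 0, 0.95, 0, 0, -3.4, 0, 0.95, 0, 0, -3.4, 0, 0.95, 0, 0, -3.4, 0, 0.95, 0, 0, -3.4, 0, 0.95]
}}

```text
clock: 34.77
eef_pos: [522.5, 442.5, 145.4]
tool_rot: [-3.141, 0.002, 1.331]
force: [-0.7, 0.2, -1.0]
width: 14.5
```

```bash
python3 go.py 504.8 241.8 142 76.15;python3 - <<'E'
from h import *
w=ctrl.get_image("wrist");cv2.imwrite("pics/w15.png",w["img"]);s=ctrl.get_image("scene");zoom(s["img"],(340,120,480,240),5,"pics/s15.png")
E
```

```text
t 34.77 pos [522.5 442.5 145.4] yaw [-1.7994e+02  1.1000e-01  7.6250e+01] w 14.5 F [-0.7  0.2 -1. ] q [-0.49  0.81 -0.46  1.48  0.41  0.95 -1.31]
[504.8, 241.8, 142.0, 76.15] -> [-7.97, 1.22, 0.15] tw 0.02
```

View pics/w15.png

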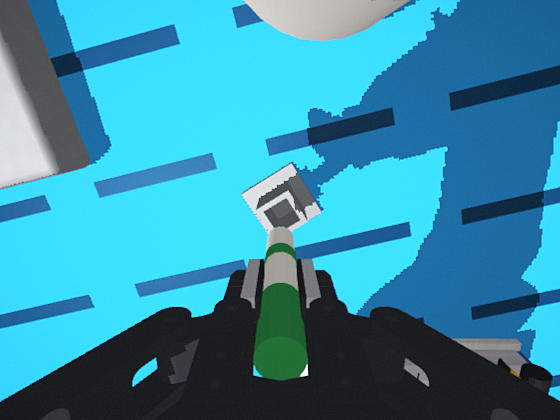

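View pics/s15.png

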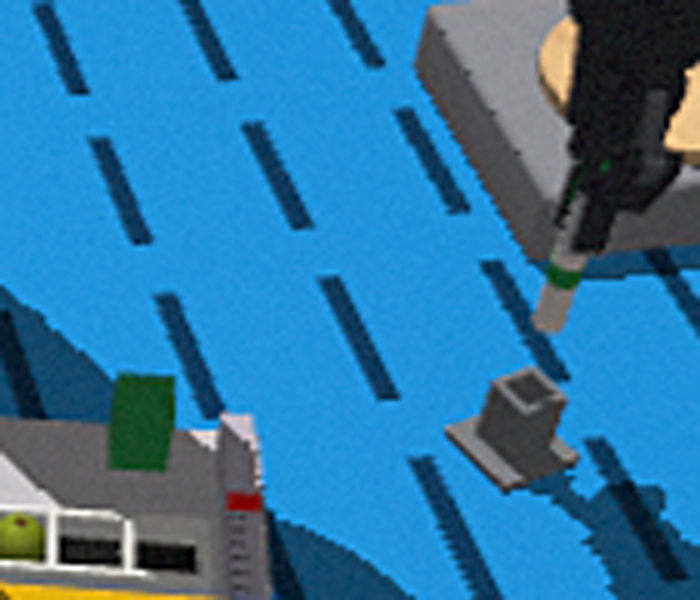

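The marker is held upright with its bottom near (280,232). I'll stop 60 mm short of the holder so the wrist camera can measure it.

Emit:
{"fn": "servo_tool", "kwargs": {
  "commands": [-10.4, 1.2, 0, 0, 0.95, -10.4, 1.2, 0, 0, 0.95, -10.4, 1.2, 0, 0, 0.95, -10.4, 1.2, 0, 0, 0.95, -10.4, 1.2, 0, 0, 0.95, -10.4, 1.2, 0, 0, 0.95, -10.4, 1.2, 0, 0, 0.95, -10.4, 1.2, 0, 0, 0.95, -10.4, 1.2, 0, 0, 0.95, -10.4, 1.2, 0, 0, 0.95]
}}

```text
clock: 35.7
eef_pos: [490.6, 185.4, 146.5]
tool_rot: [-3.141, -0.002, 1.332]
force: [-0.1, 1.3, 0.5]
width: 14.4
```

Emit:
{"fn": "servo_tool", "kwargs": {
  "commands": [0, 0, 0, 0, 0.95, 0, 0, 0, 0, 0.95, 0, 0, 0, 0, 0.95, 0, 0, 0, 0, 0.95, 0, 0, 0, 0, 0.95]
}}

```text
clock: 36.12
eef_pos: [490.4, 184.1, 146.5]
tool_rot: [-3.142, -0.0, 1.331]
force: [-0.1, 0.1, 0.0]
width: 14.5
```

```bash
python3 go.py 504.8 241.8 142 76.15;python3 - <<'E'
from h import *
w=ctrl.get_image("wrist");cv2.imwrite("pics/w16.png",w["img"])
p=ctrl.read_state()["eef_pos"];print("bottom pred px",proj(w,p-[0,0,56.5]),proj(w,p+[0,0,53.5]),"holder rim pred",proj(w,np.array([504.8,241.8,50])))
E
```

```text
t 36.12 pos [490.4 184.1 146.5] yaw [-1.800e+02 -1.000e-02  7.629e+01] w 14.5 F [-0.1  0.1  0. ] q [-0.08  0.61 -0.49  1.94  0.44  0.69 -1.08]
[504.8, 241.8, 142.0, 76.15] -> [2.38, 0.01, 0.18] tw 0.02
bottom pred px [282.19118847 237.85394104] [284.20700691 357.77978548] holder rim pred [282.56164457 135.22713732]
```

View pics/w16.png

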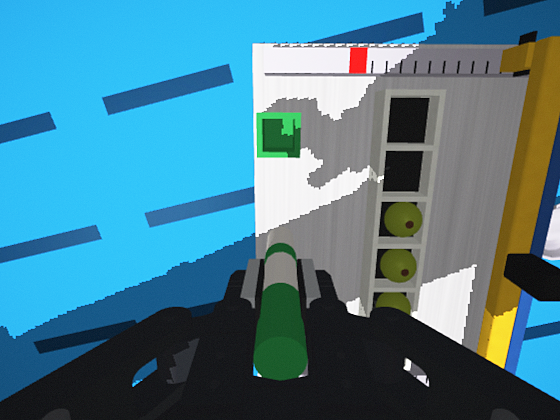

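The wrist view shows the holder rim centred at about (279,134), predicted (282.6,135.2), and the marker has the same small column bias. I'm moving above the holder with the marker bottom just above its rim.

Emit:
{"fn": "servo_tool", "kwargs": {
  "commands": [0.6, -0.01, 0, 0, 0.95, 1.2, -0.02, 0, 0, 0.95, 1.8, -0.03, 0, 0, 0.95, 2.4, -0.03, 0.4, 0, 0.95, 2.4, -0.03, 0.8, 0, 0.95, 2.4, -0.03, 1, 0, 0.95, 2.4, -0.03, 1.1, 0, 0.95, 2.4, -0.03, 1.1, 0, 0.95, 2.4, -0.03, 1.1, 0, 0.95]
}}

```text
clock: 36.92
eef_pos: [503.9, 241.0, 119.0]
tool_rot: [-3.141, 0.001, 1.33]
force: [0.4, 0.3, -0.5]
width: 14.9
```

```bash
python3 go.py 504.8 241.8 68 76.15;python3 - <<'E'
from h import *
w=ctrl.get_image("wrist");cv2.imwrite("pics/w17.png",w["img"]);zoom(w["img"],(200,150,360,290),5,"pics/w17z.png")
s=ctrl.get_image("scene");zoom(s["img"],(340,160,400,230),8,"pics/s17.png")
E
```

```text
t 36.92 pos [503.9 241.  119. ] yaw [-1.7999e+02  6.0000e-02  7.6190e+01] w 14.9 F [ 0.4  0.3 -0.5] q [-0.2   0.69 -0.46  1.87  0.46  0.69 -1.17]
[504.8, 241.8, 68.0, 76.15] -> [0.04, 0.03, 2.04] tw 0.01
```

View pics/w17z.png

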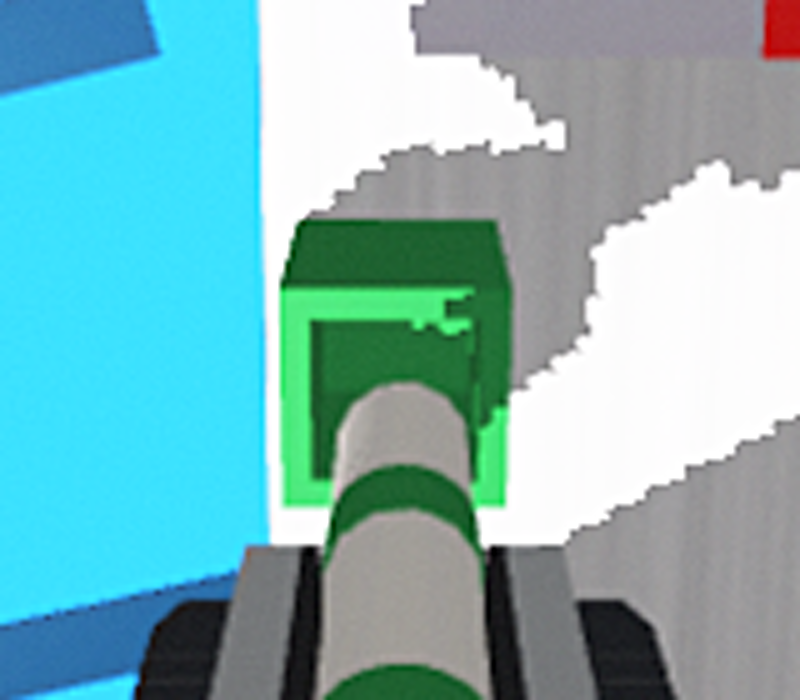

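View pics/s17.png

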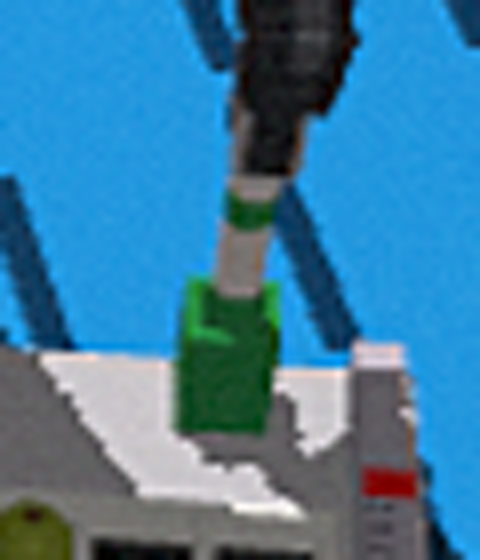

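```bash
python3 - <<'E'
from h import *
w=ctrl.get_image("wrist");a=np.radians(76.15);xv=np.array([np.cos(a),np.sin(a)]);yv=np.array([xv[1],-xv[0]])
f=lambda u,v,z:onz(w,200+u/5,150+v/5,z)[:2]
m=f(404,382,62.5);F=f(396,287,50);N=f(396,507,50);L=f(282,430,50);R=f(510,430,50)
h=(F+N)/2; print("marker bottom x",(m@xv-8).round(1),"y",(f(404,382,62.5)@yv).round(1),"holder x",(h@xv).round(1),"y",(((L+R)/2)@yv).round(1),"size",np.linalg.norm(F-N),np.linalg.norm(R-L))
print("tcp",[float(ctrl.read_state()["eef_pos"][:2]@v) for v in(xv,yv)])
E
python3 go.py 504.8 241.8 68 76.15
```

```text
marker bottom x 354.3 y 431.0 holder x 356.0 y 430.0 size 30.102546470256126 29.82163471873356
tcp [355.3547864384172, 431.74452119372535]
t 37.07 pos [504.3 241.7 119.5] yaw [ 1.7997e+02 -1.0000e-02  7.6200e+01] w 14.7 F [ 0.6 -0.6 -0.3] q [-0.2   0.69 -0.46  1.87  0.46  0.69 -1.17]
[504.8, 241.8, 68.0, 76.15] -> [0.01, 0.02, 2.06] tw 0.01
```

Relative to the marker bottom, the holder centre is at +1.7 mm along tool x and -1.0 mm along tool y. I'm correcting for that and inserting slowly.

Emit:
{"fn": "servo_tool", "kwargs": {
  "commands": [0.05, -0.04, 0, 0, 0.95, 0.05, -0.04, 0.2, 0, 0.95, 0.05, -0.04, 0.5, 0, 0.95, 0.05, -0.04, 0.8, 0, 0.95, 0.05, -0.04, 1.1, 0, 0.95, 0.05, -0.04, 1.3, 0, 0.95, 0.05, -0.04, 1.3, 0, 0.95]
}}

```text
clock: 37.65
eef_pos: [502.3, 243.0, 85.0]
tool_rot: [-3.14, 0.002, 1.331]
force: [-0.1, -0.2, -0.1]
width: 14.5
```

```bash
python3 go.py 504.8 241.8 69.5 76.15;python3 - <<'E'
from h import *
w=ctrl.get_image("wrist");zoom(w["img"],(200,150,360,290),5,"pics/w18z.png")
E
```

```text
t 37.65 pos [502.3 243.   85. ] yaw [-1.7988e+02  1.1000e-01  7.6260e+01] w 14.5 F [-0.1 -0.2 -0.1] q [-0.23  0.74 -0.42  1.89  0.49  0.62 -1.2 ]
[504.8, 241.8, 69.5, 76.15] -> [-0.02, 0.11, 0.62] tw 0.02
```

View pics/w18z.png

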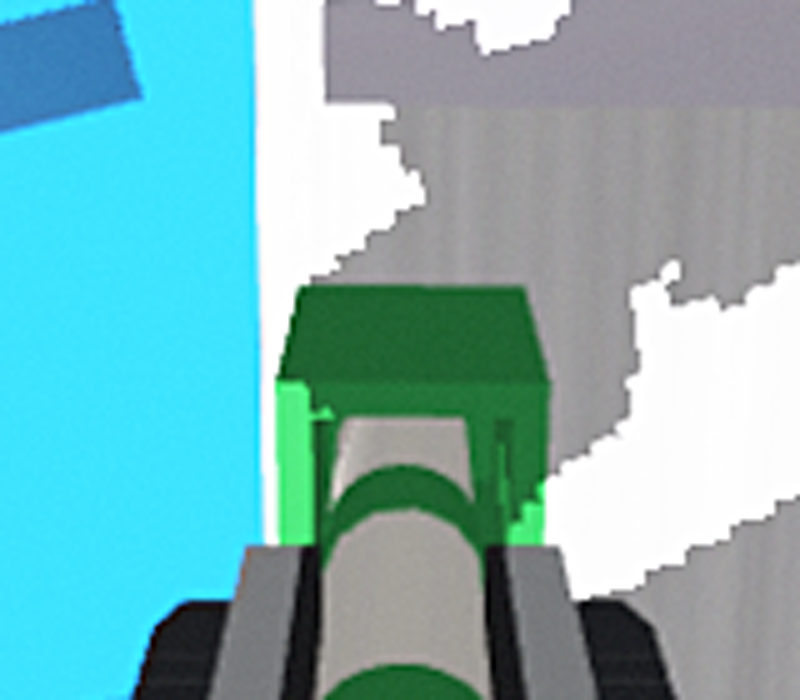

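The marker is inside the holder with no contact force. I'll shift it about 1 mm toward +y and go down to about 1 mm above the floor.

Emit:
{"fn": "servo_tool", "kwargs": {
  "commands": [0, 0.05, 0.1, 0, 0.95, 0, 0.05, 0.3, 0, 0.95, 0, 0.05, 0.5, 0, 0.95, 0, 0.05, 0.62, 0, 0.95, 0, 0.05, 0.62, 0, 0.95, 0, 0.05, 0.62, 0, 0.95]
}}

```text
clock: 38.2
eef_pos: [504.3, 243.2, 70.8]
tool_rot: [-3.141, 0.0, 1.331]
force: [-0.3, 0.3, 0.2]
width: 14.4
```

```bash
python3 go.py 504.8 241.8 68.5 76.15
```

```text
t 38.2 pos [504.3 243.2  70.8] yaw [-1.7998e+02  2.0000e-02  7.6250e+01] w 14.4 F [-0.3  0.3  0.2] q [-0.24  0.76 -0.41  1.89  0.51  0.59 -1.22]
[504.8, 241.8, 68.5, 76.15] -> [-0.05, 0.03, 0.09] tw 0.02
```

Emit:
{"fn": "servo_tool", "kwargs": {
  "commands": [0, 0, 0.06, 0, 0.95, 0, 0, 0.06, 0, 0.95, 0, 0, 0.06, 0, 0.7, 0, 0, 0.06, 0, 0.5, 0, 0, 0.06, 0, 0.4, 0, 0, 0.06, 0, 0.4, 0, 0, 0.06, 0, 0.4]
}}

```text
clock: 38.78
eef_pos: [504.6, 243.3, 69.7]
tool_rot: [3.141, -0.0, 1.331]
force: [0.3, -0.2, -0.4]
width: 51.4
```

Emit:
{"fn": "servo_tool", "kwargs": {
  "commands": [0, 0, -0.6, 0, 0.4, 0, 0, -1.4, 0, 0.4, 0, 0, -2.4, 0, 0.4, 0, 0, -3.6, 0, 0.4, 0, 0, -4.6, 0, 0.4, 0, 0, -5, 0, 0.4, 0, 0, -5, 0, 0.4]
}}

```text
clock: 39.37
eef_pos: [505.9, 244.1, 197.0]
tool_rot: [3.138, -0.003, 1.33]
force: [0.3, 0.6, -0.1]
width: 51.2
```

Emit:
{"fn": "servo_tool", "kwargs": {
  "commands": [-3, -6, -1, 0, 0.4, -3, -6, -1, 0, 0.4, -3, -6, -1, 0, 0.4, -3, -6, -1, 0, 0.4, -3, -6, -1, 0, 0.4, -3, -6, -1, 0, 0.4, -3, -6, -1, 0, 0.4, -3, -6, -1, 0, 0.4]
}}

```text
clock: 40.03
eef_pos: [342.1, 206.4, 219.1]
tool_rot: [-3.141, -0.001, 1.33]
force: [-1.3, -0.5, -0.2]
width: 51.2
```

```bash
python3 bar.py|grep scene; python3 go.py 0 0 0 0
python3 - <<'E'
from h import *
s=ctrl.get_image("scene");t=ctrl.get_image("top");zoom(s["img"],(265,140,405,280),4,"pics/s19.png");zoom(t["img"],(180,160,320,265),5,"pics/t19.png");cv2.imwrite("pics/sf.png",s["img"])
for c,st in blobs(s["img"],(25,80,30),(45,255,220),15,roi=(265,180,405,240)): print(c,st[4],onz(s,*c,34).round(1))
for p in((504.8,241.8,122),(504.8,241.8,50)): print(proj(s,np.array(p)),proj(t,np.array(p)))
E
```

```text
scene -135 51 x mid 69.7 min 62.8 max 76.7 med 69.8
scene -110 84 x mid 69.1 min 61.4 max 76.8 med 68.9
scene 60 84 x mid 69.3 min 61.8 max 76.9 med 69.1
scene 100 74 x mid 69.5 min 61.7 max 77.3 med 69.4
t 40.13 pos [341.9 206.4 219.1] yaw [-1.7996e+02 -2.0000e-02  7.6190e+01] w 51.3 F [ 0.8  0.1 -0.4] q [-0.15  0.34 -0.6   2.17  0.29  0.71 -1.19]
[0.0, 0.0, 0.0, 0.0] -> [-11.29, -11.3, 8.77] tw 12.7
[296.8, 224.2] 85 [551.7  45.3  34. ]
[312.2, 225.3] 83 [561.2  82.9  34. ]
[327.3, 226.3] 81 [570.2 119.6  34. ]
[343.8, 227.4] 74 [580.  159.4  34. ]
[372.19322212 177.79970163] [205.7175015  237.89572745]
[368.65463094 198.85880075] [210.08729101 237.429848  ]
```

View pics/s19.png

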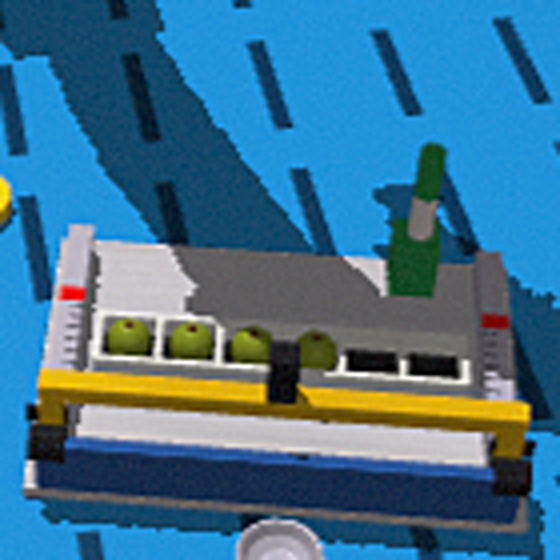

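View pics/t19.png

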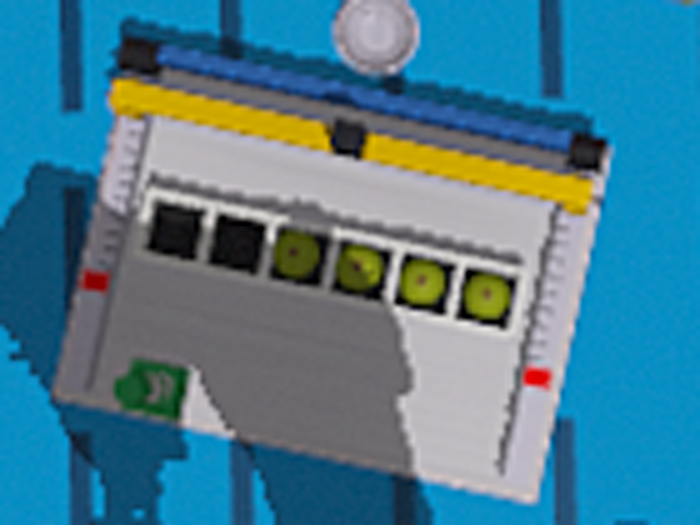

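View pics/sf.png

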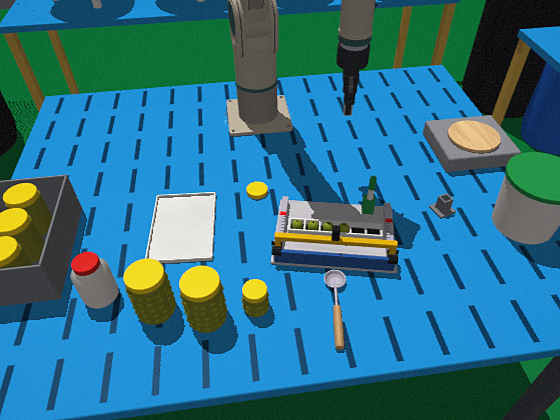

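All checks pass. The marker cap is at (373,177) in the scene view and (206,238) in the top view, each within 1 px of upright and seated. The four olives are in pockets 1 to 4, the bridge is home, and the bystanders haven't moved.

```bash
python3 -c "
from cell import ctrl
print(ctrl.finish_job(), ctrl.read_state()['clock'])"
```

```text
the job is handed in; nothing more can be done
the job is handed in; nothing more can be done
```

The size check is finished and handed in at about 40 s on the robot's clock; no verdict was reported.

- **Olives:** there were four, and all of them are now in pockets 1 to 4, one to a pocket. The tray is empty. The last scene view places them within about 4 mm of the pocket centres, and none was knocked aside during the run.
- **Bridge:** I drew it to about 110 mm travel, confirmed in both the top and scene views. I held it there for more than 3.5 s, then guided it home. The scene view now puts the bar within about 1 mm of its home position, the same as before release.
- **Marker:** it stands in the green holder. Its cap is within about 1 px of where an upright, seated marker should appear in both views.
- **Everything else:** the jars, canister, spoon and loose lid look unmoved. The arm ended clear of everything.

No check failed. The two fixed cameras differed by 1–3 mm, which is about their calibration error. The wrist camera was also a few pixels off, so for the marker I measured the holder relative to the marker's lower end.

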